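Bolt the tool chest shut

ROBOT

A 6-joint arm with a two-finger parallel gripper is mounted at the origin on a cart in front of the work surface, level with it; the furniture and walls round the work are solid. World frame = base frame: x ahead of the robot, y to its left, z up, the work surface at z = 0. Lengths are in mm, angles in rad, forces in N, time in s.
With the tool pointing down it reaches from about 325 to 875 mm from the base axis. Payload 4.4 kg.
Tool frame: the origin (TCP) lies at the very end of the fingers, on their centre line; the grasp point (between the pads) lies 19 mm behind it; x points along the fingers, y is the direction in which the jaws open and shut, and the axes are right-handed (so a half turn about x gives the same grasp; the last joint's range is limited). The gripper opens to 85 mm and grips with 20 to 120 N. Pads are 22 mm wide; open, the fingers measure 114 mm over their backs; the gripper's body (76 mm by 85 mm) begins 54 mm behind the grasp point. The pads swing forward as they close: fully open they stand 13 mm farther back than shut.
Start: joints at [-1.435, 0.207, 1.542, -0, 1.393, -0.15], TCP at [162.094, -551.682, 231.282] pointing down, gripper open.
Joint ranges: [-2.73, 2.73], [-0.86, 2.22], [0.23, 2.46], [-1.11, 4.25], [0.08, 2.63], [-2.82, 2.82]. Speed limits (rad/s): [2.79, 2.79, 3.14, 3.14, 3.14, 3.14].

INTERFACE

Orientations are given as a rotation vector (axis times angle).
In Python, from cell import arm, eyes, hand_in gives the robot as it stands. The module is installed in compiled form; this text tells all that it offers.
- The arm moves only by the tool move_arm, never from a script. Its arguments are lists of equal length, an entry for each row: "dp": the shift along the tool's x, y, z in units of 60 mm (1.0 is 60 mm), a list of three; "delta_rot": the turn, a rotation vector about the tool's x, y, z in units of 8 degrees (1.0 is 8 degrees), a list of three. A call has 1 to 5 rows; each row is the pose to reach, as a shift and turn from the pose measured when the call began, along the tool's axes at that moment; what a row does not reach only later rows make up. A row lasts 1/8 s, in which the tool goes at most 62.5 mm and 10.7 degrees, less where a joint would pass 70% of its speed; a pose out of reach is approached as far as the arm can. A call with a gripper value outside its range is refused whole. "hand" is the opening, from 0 (shut) to 1 (fully open), set as the call begins (left out, the last holds). The fingers move at their own pace and stop on an object; the grip force is fixed at half the most. Time passes only in rows, so rows that repeat a pose let the fingers close. It gives the time, the measured TCP pose, the force and the opening at its end, in the units of the state.
- arm.read_state(): the state, without advancing time (a new reading comes with each control period).
- eyes.capture(name): name is "scene" or "top"; returns a dict with "color" (420x560x3 uint8, red, green, blue), "depth" (420x560 float32, mm along the optical axis (not along the pixel's ray), 0 where there is no reading), "intrinsics" (3x3 intrinsics, pixels), "R" (3x3) and "t" (3): a world point X has camera coordinates R X + t. Camera axes: x right, y down, z forward; pixel columns grow to the right and rows downward; lengths in mm; the calibration is good to about 2 mm. A picture is of the moment at which its call begins.
- hand_in(): hands the job in, once; it reports no verdict.
The state is a dict: "t": time; "joint_pos": joint angles; "joint_vel": joint speeds; "effort": joint torques, N m; "eef_pos": TCP position; "ee_rot": TCP orientation; "force": force on the tool from outside, world axes, zero at the start; "moment": the same for the moment, N m; "finger_gap": opening from 0.0 (shut) to 1.0 (fully open).
Only numpy, scipy, OpenCV 4.12 (cv2) and the standard library are available. Lean on these libraries where they do the work, as an engineer would, in place of code of your own. Each camera call takes 0.05 s, during which the arm holds its last target.

TASK

Bolt the tool chest shut: lean the handle of the barrel bolt on its lid forward to just above the rail of the notched plate, slide the bolt across against its spring until you feel the handle come against the plate's taller stop, then turn the handle down into the notch until it lies level, and let go so that it stays there. Work gently and by feel - the thin plate bends if the handle is forced against it - and leave the things lying about undisturbed.

Things in the scene. Friction and masses are not known exactly. Their poses are not given: they have to be found in the camera images.
- chest: Low wooden tool chest, fixed to the bench, 180 x 260 x 85 mm (x, y, z); origin: centre of its underside; its front faces its -x (the robot at yaw 0). On its flat top (z = 85 mm) near the front edge lies a steel barrel bolt in two strap barrels (24 mm wide, up to z = 116) at y = -86 and 53; it shoots to +y into a keeper at y = 90 mm.
- bolt_axis (a point): Point on the axis of the 12 mm round bolt rod where the handle sits as found; fixed to the chest, at chest x = -62, y = -60, z = 105 mm; axes as the chest's. The rod runs along the chest's y; the handle turns about it and travels with it to +y.
- bolt (a joint): Travel of the bolt along the chest's +y in m: 0 as found, at most 0.088. Its spring pushes back with 1.3 N at 0 and 3.2 N at 0.08; friction 0.5 N. Let go with the handle up, it springs back. The notched plate is screwed on in slots and its setting along y is not measured: the stem stands mid-notch at a travel somewhere from 0.040 to 0.080.
- handle (a joint): Angle of the handle about the rod in rad: 0 straight up, growing as the knob swings down towards the chest's -x (front), 1.57 level, pointing out over the front edge; range -0.35 to 1.60. Stays where it is left (friction about 0.05 N m).
- knob (a point): Centre of the 18 mm steel ball knob at the end of the handle, 65 mm from the rod axis; the stem is 8 mm thick. Pinched by fingers that close along the chest's y, the knob can pivot between them as it follows its arc. It may roll a little between the pads, so that the handle lags: press it down onto the sill at the end.
- guard: Fixed steel foot strip, 14 x 186 x 3 mm, with a 5 mm thick upright notched plate on it, parallel to the rod and 22 mm (centre) in front of its axis. Origin on the chest top, chest x = -82, y = 0 mm. Along +y the plate is a straight rail, its top 14 mm above the rod axis, then the notch, then a stop 52 mm long, its top 32 mm above the rod axis. The plate bends above 30 N.
- rail (a point): Point on the strip where the rail begins by the handle's place as found. The handle cannot turn down past about 0.85 rad over the rail. Leaning 0.65 to 0.8 rad it clears the rail and, slid to +y, runs against the stop, whose near face is the notch's far wall. The notch is 12 mm wide for the 8 mm stem, open at the top, its sill 4 mm below the rod axis (handle level).
- beeswax: Bystander: yellow wax block, 36 x 58 x 20 mm, lying on the chest lid behind the bolt; origin under its centre.
- thread_spool: Bystander: thread spool, 40 mm wide, 55 mm high, standing on the chest top behind the bolt; origin on its underside.
- masking_roll: Bystander: roll of tape, 94 mm across, 25 mm high, lying on the bench; origin under its centre.
- dye_jar: Bystander: closed dye pot, 43 mm across, 50 mm high, on the bench; origin under its centre.
- rivet_dish: Bystander: small metal dish of rivets, 71 mm across, 16 mm high, on the bench; origin under its centre.

How it is judged:
By the outcome, as a careful person would: the job done as asked, in the order asked, and still so for the second after the job is handed in, with the robot touching nothing.
It also fails if it takes over 51 s, if anything falls off the work surface, if the arm or the gripper's body presses on something with over 40 N, if the wrist force passes 120 N, or if a joint passes its speed limit or range.

## Working session

There is one attempt and no reset: what is moved stays moved. The work goes in short steps, Python scripts to look and compute and a tool call to move; the robot and the scene stay as the last step left them, time stands still between calls to the robot, and variables do not carry over. Pictures are saved under pics/ and viewed, and the job is handed in when it is done.

Besides the shell and the picture viewer there is one more tool, called after "Request:" in YAML: its name, and indented under it one key for each argument. move_arm: Moves the arm, as the interface text tells. Its arguments: {"type":"object","properties":{"dp":{"type":"array"},"delta_rot":{"type":"array"},"hand":{"type":"number"}},"required":["dp","delta_rot"]}

```bash
mkdir -p pics
cat > h.py <<'E'
import numpy as np, cv2
from cell import arm, eyes, hand_in
def cap(name,fn):
    c=eyes.capture(name); cv2.imwrite('pics/'+fn+'.png',c['color'][:,:,::-1]); np.savez('pics/'+fn+'.npz',**c); return c
def world(c,u,v,z=None):
    K=c['intrinsics']; z=z or c['depth'][v,u]
    p=np.array([(u-K[0,2])*z/K[0,0],(v-K[1,2])*z/K[1,1],z]); return c['R'].T@(p-c['t'])
def cloud(c):
    K=c['intrinsics'];d=c['depth'];v,u=np.mgrid[:d.shape[0],:d.shape[1]]
    P=np.stack([(u-K[0,2])*d/K[0,0],(v-K[1,2])*d/K[1,1],d],-1); return (P-c['t'])@c['R']
def proj(c,X):
    q=c['intrinsics']@(c['R']@np.asarray(X,float)+c['t']); return q[:2]/q[2]
E
python3 - <<'E'
from h import *
print(arm.read_state())
for n in('scene','top'):
    c=cap(n,n+'0'); print(c['R'],c['t'],c['intrinsics'])
E
```

```text
{'t': 0.0, 'joint_pos': array([-1.43550449e+00,  2.07463034e-01,  1.54298812e+00,  7.60677340e-06,
        1.39350886e+00, -1.50483033e-01]), 'joint_vel': array([-0.00094436,  0.00140571,  0.00040708,  0.00075919,  0.00094894,
        0.00046002]), 'effort': array([-3.80684896e-04, -3.83031571e+01, -2.91599178e+01, -1.93595183e-04,
        1.06464917e-02,  3.76686469e-07]), 'eef_pos': array([ 161.9879366 , -550.901613  ,  230.08513884]), 'ee_rot': array([ 2.06915818,  0.30015442, -2.06910494]), 'force': array([-0.39390174, -0.15324124, -0.13084259]), 'moment': array([-0.0063195 ,  0.02729304, -0.02860442]), 'finger_gap': 1.00115639557884}
[[ 0.87890254 -0.47696633  0.00578331]
 [-0.33117932 -0.61889787 -0.71223991]
 [ 0.34329374  0.62407415 -0.70191229]] [-641.36738899   43.17981548 1132.71483267] [[464.19951257   0.         283.08447034]
 [  0.         464.19951257 210.96195174]
 [  0.           0.           1.        ]]
[[-0.02175211 -0.99975929  0.00286431]
 [-0.97825696  0.02069305 -0.2063616 ]
 [ 0.20625265 -0.00729083 -0.97847161]] [-350.80414462  567.30491547 1125.71631854] [[422.07737936   0.         280.75027045]
 [  0.         422.07737936 215.63470644]
 [  0.           0.           1.        ]]
```

View pics/scene0.png

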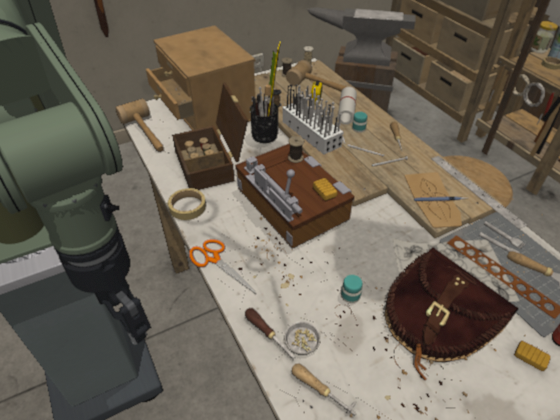

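View pics/top0.png

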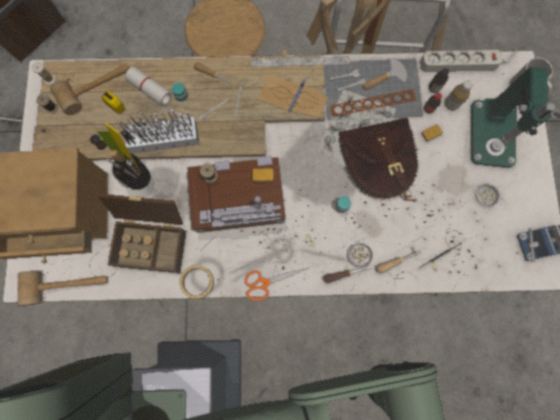

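The chest is at scene (295,190) and top (237,193), with the knob standing up at scene (289,175). I'll zoom in on both.

Run:
```python
from h import *
a=cv2.imread('pics/scene0.png')[130:250,225:365]; b=cv2.imread('pics/top0.png')[150:240,180:295]
cv2.imwrite('pics/z1.png',cv2.resize(a,(700,600),interpolation=cv2.INTER_CUBIC))
cv2.imwrite('pics/z2.png',cv2.resize(b,(760,595),interpolation=cv2.INTER_CUBIC))
for n in('scene0','top0'):
    c=dict(np.load(f'pics/{n}.npz')); P=cloud(c); z=P[...,2]
    # lid points
    m=(abs(z-85)<5)&(P[...,0]>300)&(P[...,0]<700)&(P[...,1]>-120)&(P[...,1]<320)
    m=cv2.morphologyEx(m.astype(np.uint8),cv2.MORPH_OPEN,np.ones((3,3)))
    k,l,s,_=cv2.connectedComponentsWithStats(m); 
    for i in range(1,k):
        if s[i,4]>300:
            q=P[l==i]; r=cv2.minAreaRect(q[:,:2].astype(np.float32)); print(n,s[i],r,np.median(q[:,2]))
```

```text
(no output)
```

View pics/z1.png

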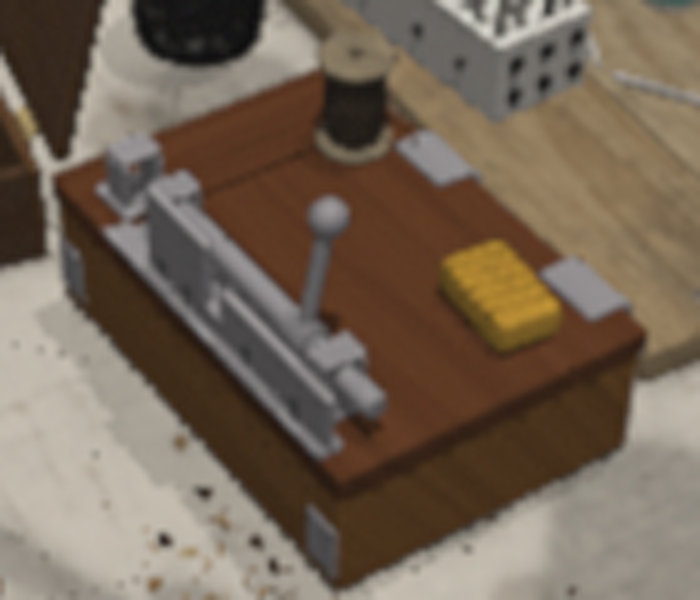

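View pics/z2.png

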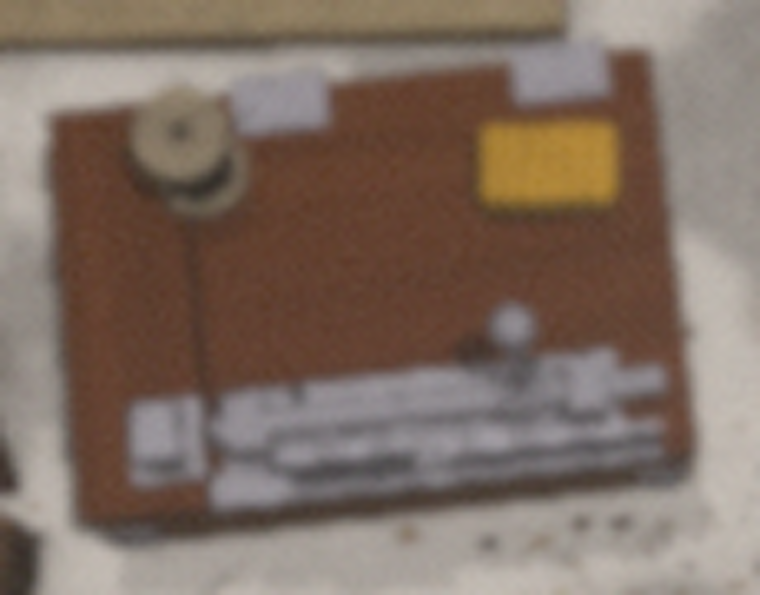

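The zooms show the handle upright, the rail nearer -y, the notch at about scene (269,192), and the tall stop. Next I'll fit the chest pose from the lid corners.

```bash
cat >> h.py <<'E'
def ray(c,u,v,z):
    K=c['intrinsics'];d=c['R'].T@np.array([(u-K[0,2])/K[0,0],(v-K[1,2])/K[1,1],1]);o=-c['R'].T@c['t'];return o+d*(z-o[2])/d[2]
E
python3 - <<'E'
from h import *
c=dict(np.load('pics/top0.npz'));P=cloud(c)
print(P[193,237],P[193,265], P[175,263],P[199,257])
f=760/115
cor={'bl':(52,115),'br':(650,52),'fr':(692,465),'fl':(78,522)}
Wt={k:ray(c,180+(a+.5)/f-.5,150+(b+.5)/f-.5,85) for k,(a,b) in cor.items()}
kb=ray(c,180+512/f-.5,150+324/f-.5,170); print('knob top',kb)
s=dict(np.load('pics/scene0.npz'));Q=cloud(s)
cs={'bl':(325,72),'br':(645,335),'fr':(345,485),'fl':(60,178)}
Ws={k:ray(s,225+(a+.5)/5-.5,130+(b+.5)/5-.5,85) for k,(a,b) in cs.items()}
print('knob scene',ray(s,225+329/5-.5,130+216/5-.5,170))
loc={'bl':(90,130),'br':(90,-130),'fr':(-90,-130),'fl':(-90,130)}
for W in(Wt,Ws):
    for k in W: print(k,W[k].round(1))
    A=np.array([loc[k] for k in loc],float);B=np.array([W[k][:2] for k in loc])
    a=A-A.mean(0);b=B-B.mean(0);U,S,V=np.linalg.svd(a.T@b);R=(U@V).T
    yaw=np.arctan2(R[1,0],R[0,0]);print('centre',B.mean(0),'yaw',yaw,'res',(b-a@R.T).round(1).tolist())
    print('bolt',B.mean(0)+R@[-62,-60])
E
```

```text
[ 621.2270128  -242.56458913   84.61249803] [ 620.36398362 -320.25689902   81.74349361] [ 665.50225442 -316.16330826  104.94689614] [ 579.31153171 -302.55473927  177.56798847]
knob top [ 582.48260012 -302.12453821  170.        ]
knob scene [ 583.20634083 -301.37023748  170.        ]
bl [ 699.8 -103.3   85. ]
br [ 722.7 -358.4   85. ]
fr [ 542.1 -372.1   85. ]
fl [ 523.4 -118.2   85. ]
centre [ 621.98683404 -237.99263908] yaw 0.08103328286112337 res [[-1.4, -2.1], [0.5, 1.9], [-0.8, 2.7], [1.7, -2.5]]
bolt [ 565.04695862 -302.81432208]
bl [ 690.5 -107.9   85. ]
br [ 723.2 -360.2   85. ]
fr [ 550.3 -378.4   85. ]
fl [ 528.2 -123.1   85. ]
centre [ 623.04322367 -242.39639709] yaw 0.10496815367320679 res [[-8.4, -4.2], [-3.0, 2.0], [3.1, 2.8], [8.3, -0.6]]
bolt [ 567.67100774 -308.56223196]
```

Run:
```python
from h import *
from scipy.optimize import least_squares
A=[]
for n in('top0','scene0'):
    c=dict(np.load(f'pics/{n}.npz'));P=cloud(c);x,y,z=P[...,0],P[...,1],P[...,2]
    m=(abs(z-85)<6)&(x>480)&(x<760)&(y<-60)&(y>-420)
    mm=cv2.morphologyEx(m.astype(np.uint8),cv2.MORPH_OPEN,np.ones((3,3)))
    k,l,s,_=cv2.connectedComponentsWithStats(mm);i=1+np.argmax(s[1:,4]);q=P[l==i]
    h=cv2.minAreaRect(q[:,:2].astype(np.float32));print(n,s[i,4],h,'z',np.median(q[:,2]),q[:,2].std())
    # knob points
    k=P[(z>155)&(z<190)&(x>540)&(x<620)&(y<-270)&(y>-340)];print('knob',len(k),k.mean(0) if len(k) else 0, k.max(0), k.min(0))
    # rod/hardware points z 98..118
    for yy in range(-360,-110,20):
        t=P[(abs(y-yy)<10)&(x>520)&(x<620)&(z>96)&(z<150)]
        print(yy,[tuple(r.round().astype(int)) for r in t[np.argsort(t[:,0])][:,[0,2]]][:26])
```

```text
top0 4272 ((627.7713012695312, -236.79214477539062), (187.07374572753906, 259.77081298828125), 5.401192665100098) z 85.09245420150124 2.2255812245324633
knob 40 [ 580.3012419  -301.89227399  174.47555197] [ 588.51471489 -294.27302809  179.36582425] [ 573.27789242 -310.00046398  166.89596142]
-360 [(np.int64(549), np.int64(106)), (np.int64(550), np.int64(103)), (np.int64(550), np.int64(116)), (np.int64(550), np.int64(102)), (np.int64(550), np.int64(115)), (np.int64(550), np.int64(112)), (np.int64(551), np.int64(120)), (np.int64(552), np.int64(120)), (np.int64(553), np.int64(114)), (np.int64(554), np.int64(122)), (np.int64(554), np.int64(120)), (np.int64(568), np.int64(107)), (np.int64(568), np.int64(106)), (np.int64(569), np.int64(105)), (np.int64(570), np.int64(111)), (np.int64(570), np.int64(109)), (np.int64(570), np.int64(109)), (np.int64(572), np.int64(103)), (np.int64(572), np.int64(112)), (np.int64(573), np.int64(112)), (np.int64(573), np.int64(111)), (np.int64(573), np.int64(108)), (np.int64(575), np.int64(114)), (np.int64(576), np.int64(111)), (np.int64(576), np.int64(110)), (
[... 17931 characters left out ...]
7), np.int64(103)), (np.int64(547), np.int64(108)), (np.int64(547), np.int64(101)), (np.int64(548), np.int64(104)), (np.int64(548), np.int64(96)), (np.int64(548), np.int64(112))]
-140 [(np.int64(546), np.int64(98)), (np.int64(546), np.int64(101)), (np.int64(547), np.int64(116)), (np.int64(548), np.int64(118)), (np.int64(549), np.int64(118)), (np.int64(552), np.int64(118)), (np.int64(555), np.int64(119)), (np.int64(558), np.int64(119)), (np.int64(561), np.int64(116)), (np.int64(562), np.int64(117)), (np.int64(564), np.int64(97)), (np.int64(565), np.int64(117)), (np.int64(565), np.int64(96)), (np.int64(565), np.int64(99)), (np.int64(565), np.int64(116)), (np.int64(566), np.int64(118))]
-120 []
```

```bash
cat >> h.py <<'E'
from scipy.spatial.transform import Rotation as Ro
YAW=.095; C=np.array([625.1,-238.0,0.])
Rc=Ro.from_euler('z',YAW).as_matrix()
def c2w(p): return C+Rc@np.asarray(p,float)
def w2c(p): return Rc.T@(np.asarray(p,float)-C)
Rt=np.array([[0,0,-1],[0,1,0],[1,0,0]],float).T  # tool x=down; placeholder
def goal_R(s):
    x=np.array([0,0,-1.]);y=s*Rc[:,1];return np.stack([x,y,np.cross(x,y)],1)
def delta(p,s=None):
    st=arm.read_state();R=Ro.from_rotvec(st['ee_rot']).as_matrix()
    s=s or np.sign(R[:,1]@Rc[:,1]); G=goal_R(s)
    d=R.T@(p-st['eef_pos'])/60; r=Ro.from_matrix(R.T@G).as_rotvec()*180/np.pi/8
    print('t',st['t'],'tcp chest',w2c(st['eef_pos']).round(1),'F chest',(Rc.T@st['force']).round(1),'gap',round(st['finger_gap'],3)); print('dp',d.round(3),'rot',r.round(3)); return d,r
def knob(th,tr=0): return np.array([-62-65*np.sin(th),-60+tr,105+65*np.cos(th)])
E
python3 - <<'E'
from h import *
R=Ro.from_rotvec(arm.read_state()['ee_rot']).as_matrix();print(R.round(3))
for n in('top0','scene0'):
    P=cloud(dict(np.load(f'pics/{n}.npz'))).reshape(-1,3);L=(P-C)@Rc
    k=(abs(L[:,0]+82)<7);
    for lo,hi in((124,142),(106,122)):
        q=L[k&(L[:,2]>lo)&(L[:,2]<hi)&(abs(L[:,1])<120)];h=np.histogram(q[:,1],np.arange(-110,70,6));print(n,lo,list(zip(h[1][:-1].astype(int).tolist(),h[0].tolist())))
    q=L[(L[:,2]>155)&(L[:,2]<190)&(abs(L[:,0]+60)<40)&(abs(L[:,1]+60)<40)]
    # sphere fit r=9
    from scipy.optimize import least_squares
    s=least_squares(lambda c:np.linalg.norm(q-c,axis=1)-9,q.mean(0)-[0,0,5],loss='soft_l1');print('knob',s.x,s.cost,len(q))
delta(c2w(knob(-.18)+[0,0,-17+70]))
E
```

```text
[[-0.     0.282 -0.959]
 [ 0.002 -0.959 -0.282]
 [-1.    -0.002 -0.   ]]
top0 124 [(-110, 0), (-104, 0), (-98, 0), (-92, 0), (-86, 0), (-80, 0), (-74, 0), (-68, 0), (-62, 0), (-56, 0), (-50, 1), (-44, 0), (-38, 0), (-32, 0), (-26, 0), (-20, 0), (-14, 6), (-8, 5), (-2, 8), (4, 7), (10, 5), (16, 6), (22, 6), (28, 7), (34, 6), (40, 0), (46, 0), (52, 0), (58, 0)]
top0 106 [(-110, 7), (-104, 7), (-98, 6), (-92, 7), (-86, 5), (-80, 7), (-74, 6), (-68, 6), (-62, 5), (-56, 6), (-50, 5), (-44, 6), (-38, 6), (-32, 6), (-26, 1), (-20, 0), (-14, 4), (-8, 4), (-2, 3), (4, 2), (10, 3), (16, 5), (22, 3), (28, 2), (34, 2), (40, 0), (46, 0), (52, 0), (58, 0)]
knob [-48.98274281 -59.51997924 169.10837868] 13.540845642703063 40
scene0 124 [(-110, 0), (-104, 0), (-98, 0), (-92, 0), (-86, 0), (-80, 0), (-74, 0), (-68, 0), (-62, 0), (-56, 0), (-50, 0), (-44, 0), (-38, 0), (-32, 0), (-26, 0), (-20, 3), (-14, 15), (-8, 7), (-2, 13), (4, 7), (10, 11), (16, 8), (22, 10), (28, 10), (34, 4), (40, 0), (46, 0), (52, 0), (58, 0)]
scene0 106 [(-110, 11), (-104, 10), (-98, 12), (-92, 12), (-86, 11), (-80, 10), (-74, 9), (-68, 10), (-62, 12), (-56, 9), (-50, 11), (-44, 9), (-38, 9), (-32, 8), (-26, 2), (-20, 2), (-14, 13), (-8, 4), (-2, 6), (4, 7), (10, 7), (16, 6), (22, 5), (28, 6), (34, 3), (40, 0), (46, 0), (52, 0), (58, 0)]
knob [-47.80161742 -60.08735337 169.37463694] 52.595909381349045 62
t 0.1 tcp chest [-490.7 -267.6  230.2] F chest [0.1 0.3 0.4] gap 1.001
dp [ 0.144 -2.005 -7.862] rot [ 1.367e+00 -1.000e-03  1.500e-02]
```

Request:
move_arm:
  dp:
    - [0, -0.25, -0.9]
    - [0, -0.5, -1.9]
    - [0, -0.75, -2.9]
    - [0, -1.0, -3.9]
    - [0, -1.25, -4.9]
  delta_rot:
    - [0.27, 0, 0]
    - [0.55, 0, 0]
    - [0.8, 0, 0]
    - [1.1, 0, 0]
    - [1.37, 0, 0]
  hand: 1

```text
t: 0.72
eef_pos: [424.3, -394.7, 230.0]
ee_rot: [2.174, 0.104, -2.176]
force: [0.5, -1.5, -0.2]
finger_gap: 0.997
```

```bash
python3 -c "
from h import *
delta(c2w(knob(-.207)+[0,0,-17+60]))"
```

```text
t 0.725 tcp chest [-214.8 -137.   230. ] F chest [ 0.3 -1.5 -0.2] gap 0.997
dp [ 0.308 -1.287 -2.767] rot [-0.014  0.004  0.018]
```

Request:
move_arm:
  dp:
    - [0.05, -0.4, -0.9]
    - [0.1, -0.85, -1.8]
    - [0.2, -1.29, -2.7]
    - [0.3, -1.29, -2.77]
    - [0.3, -1.29, -2.77]
  delta_rot:
    - [0, 0, 0.02]
    - [0, 0, 0.02]
    - [0, 0, 0.02]
    - [0, 0, 0.02]
    - [0, 0, 0.02]
  hand: 1

```text
t: 1.35
eef_pos: [581.7, -301.6, 210.4]
ee_rot: [2.17, 0.103, -2.178]
force: [-0.1, -0.8, -0.3]
finger_gap: 0.995
```

```bash
python3 -c "
from h import *
delta(c2w(knob(-.207)+[0,0,-17]))
cap('scene','s1')
a=cv2.imread('pics/s1.png')[90:250,205:385];cv2.imwrite('pics/s1z.png',cv2.resize(a,(675,600),interpolation=cv2.INTER_CUBIC))"
```

```text
t 1.35 tcp chest [-49.2 -59.2 210.4] F chest [-0.2 -0.8 -0.3] gap 0.995
dp [ 0.98   0.014 -0.013] rot [-0.008  0.025  0.009]
```

View pics/s1z.png

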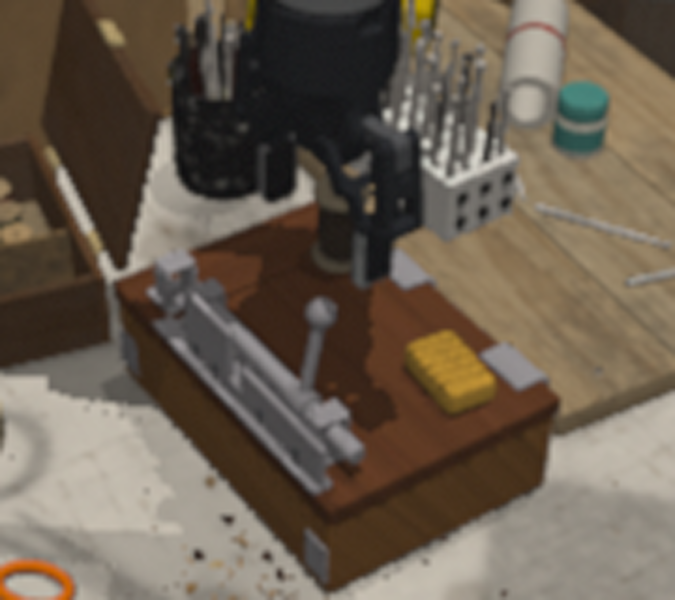

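The picture shows the open fingers straddling the knob (at about (320,312) in the zoom), hovering above it. I'll go down and close.

Request:
move_arm:
  dp:
    - [0.35, 0.01, -0.01]
    - [0.75, 0.01, -0.01]
    - [0.98, 0.01, -0.01]
    - [0.98, 0.01, -0.01]
    - [0.98, 0.01, -0.01]
  delta_rot:
    - [0, 0.02, 0]
    - [0, 0.02, 0]
    - [0, 0.02, 0]
    - [0, 0.02, 0]
    - [0, 0.02, 0]
  hand: 1

```text
t: 2.02
eef_pos: [582.2, -303.9, 153.6]
ee_rot: [2.176, 0.099, -2.172]
force: [0.7, 0.5, 0.4]
finger_gap: 1.001
```

Request:
move_arm:
  dp:
    - [0, 0, 0]
    - [0, 0, 0]
    - [0, 0, 0]
    - [0, 0, 0]
    - [0, 0, 0]
  delta_rot:
    - [0, 0, 0]
    - [0, 0, 0]
    - [0, 0, 0]
    - [0, 0, 0]
    - [0, 0, 0]
  hand: 0.5

```text
t: 2.65
eef_pos: [582.1, -303.8, 153.5]
ee_rot: [2.176, 0.099, -2.172]
force: [0.0, 0.2, -0.9]
finger_gap: 0.502
```

Request:
move_arm:
  dp:
    - [0, 0, 0]
    - [0, 0, 0]
    - [0, 0, 0]
    - [0, 0, 0]
    - [0, 0, 0]
  delta_rot:
    - [0, 0, 0]
    - [0, 0, 0]
    - [0, 0, 0]
    - [0, 0, 0]
    - [0, 0, 0]
  hand: 0.0

```text
t: 3.28
eef_pos: [582.2, -302.8, 153.7]
ee_rot: [2.176, 0.102, -2.173]
force: [-0.5, 5.3, 4.0]
finger_gap: 0.169
```

```bash
python3 -c "
from h import *
st=arm.read_state();print(w2c(st['eef_pos']),st['force'])
cap('scene','s2')
a=cv2.imread('pics/s2.png')[90:250,205:385];cv2.imwrite('pics/s2z.png',cv2.resize(a,(675,600),interpolation=cv2.INTER_CUBIC))"
```

```text
[-48.81485081 -60.42828291 153.65662102] [-0.53107966  5.28914032  3.97513436]
```

View pics/s2z.png

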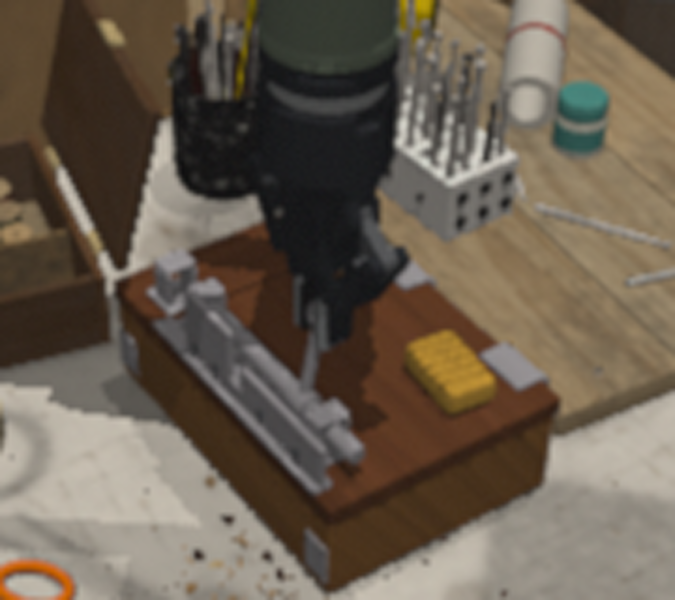

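Request:
move_arm:
  dp:
    - [-0.015, 0, 0.1]
    - [-0.02, 0, 0.2]
    - [-0.02, 0, 0.3]
    - [-0.01, 0, 0.4]
    - [0.01, 0, 0.49]
  delta_rot:
    - [0, 0, 0]
    - [0, 0, 0]
    - [0, 0, 0]
    - [0, 0, 0]
    - [0, 0, 0]

```text
t: 3.95
eef_pos: [552.9, -305.5, 153.6]
ee_rot: [2.178, 0.101, -2.172]
force: [1.7, 5.0, 4.2]
finger_gap: 0.164
```

```bash
python3 -c "
from h import *
delta(c2w(knob(.72)+[-.2,0,-15.2]))
cap('scene','s3')
a=cv2.imread('pics/s3.png')[90:250,205:385];cv2.imwrite('pics/s3z.png',cv2.resize(a,(675,600),interpolation=cv2.INTER_CUBIC))"
```

```text
t 3.95 tcp chest [-78.2 -60.3 153.6] F chest [2.2 4.8 4.2] gap 0.164
dp [ 0.248 -0.004  0.448] rot [-0.022 -0.02   0.007]
```

View pics/s3z.png

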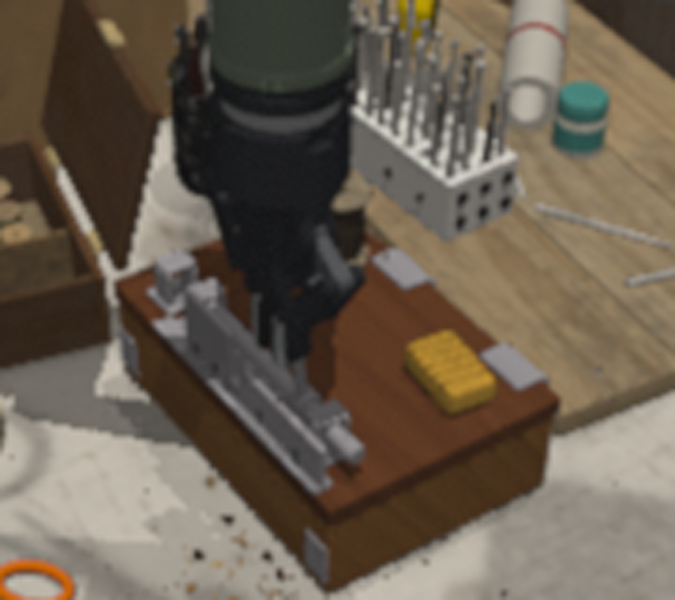

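Request:
move_arm:
  dp:
    - [0.03, 0, 0.1]
    - [0.075, 0, 0.2]
    - [0.13, 0, 0.29]
    - [0.2, 0, 0.38]
    - [0.25, 0, 0.45]
  delta_rot:
    - [0, 0, 0]
    - [0, 0, 0]
    - [0, 0, 0]
    - [0, 0, 0]
    - [0, 0, 0]

```text
t: 4.62
eef_pos: [524.6, -308.2, 137.4]
ee_rot: [2.176, 0.101, -2.175]
force: [-0.1, -0.4, 0.2]
finger_gap: 0.001
```

```bash
python3 -c "
from h import *
delta(c2w(knob(.72)+[-.2,0,-15.2]))
c=cap('scene','s4')
a=cv2.imread('pics/s4.png')[130:230,225:337].copy();a=cv2.resize(a,(672,600),interpolation=cv2.INTER_CUBIC)
for th in (.6,.72,.85):
  for r in (10,15,20,25,30,35,40,45,50):
    p=proj(c,c2w(np.array([-62-r*np.sin(th),-60,105+r*np.cos(th)])));q=((p-[225,130]+.5)*6).astype(int);cv2.circle(a,tuple(q.tolist()),2,{.6:(0,0,255),.72:(0,255,0),.85:(255,0,0)}[th],-1)
cv2.imwrite('pics/s4z.png',a)"
```

```text
t 4.625 tcp chest [-106.7  -60.4  137.4] F chest [-0.1 -0.4  0.2] gap 0.001
dp [-0.021 -0.006 -0.027] rot [-0.026 -0.006  0.011]
```

View pics/s4z.png

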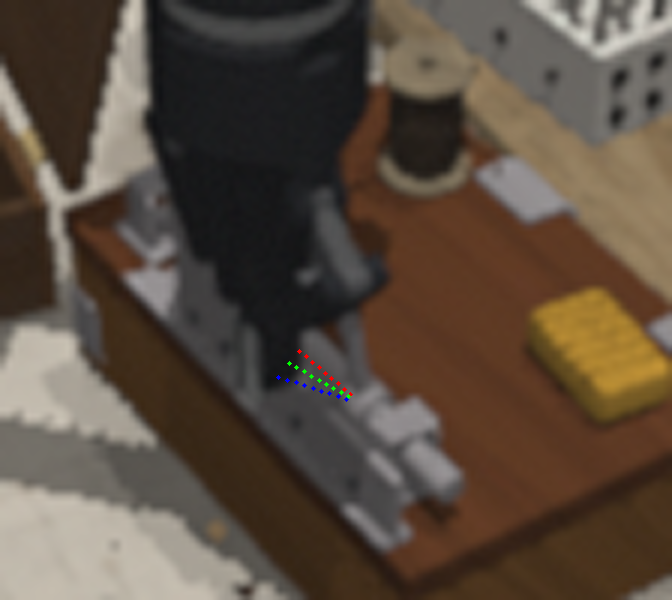

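The fingers shut empty: the knob slipped out partway through the lean, and the handle was left more upright. I'll back off, open and look.

Request:
move_arm:
  dp:
    - [-0.1, 0, 0.25]
    - [-0.6, 0, 0.4]
    - [-1.3, 0, 0.4]
    - [-1.6, 0, 0.4]
    - [-1.6, 0, 0.4]
  delta_rot:
    - [0, 0, 0]
    - [0, 0, 0]
    - [0, 0, 0]
    - [0, 0, 0]
    - [0, 0, 0]
  hand: 1

```text
t: 5.3
eef_pos: [500.8, -311.2, 234.9]
ee_rot: [2.177, 0.098, -2.172]
force: [0.5, 0.0, -0.2]
finger_gap: 1.002
```

```bash
python3 -c "
from h import *
from scipy.optimize import least_squares
for n in('top','scene'):
    c=cap(n,n+'5');L=(cloud(c).reshape(-1,3)-C)@Rc
    q=L[(L[:,2]>150)&(L[:,2]<190)&(abs(L[:,0]+70)<30)&(abs(L[:,1]+60)<18)]
    print(n,len(q))
    if len(q)>10:
        s=least_squares(lambda c:np.linalg.norm(q-c,axis=1)-9,q.mean(0)-[0,0,5],loss='soft_l1');print('knob',s.x,s.cost)
    a=cv2.imread(f'pics/{n}5.png')
    a=a[90:250,205:385] if n=='scene' else a[130:250,170:305]
    cv2.imwrite(f'pics/{n}5z.png',cv2.resize(a,(675,600),interpolation=cv2.INTER_CUBIC))
"
```

```text
top 0
scene 63
knob [-70.35877239 -60.24141258 169.47552993] 70.72340354607334
```

View pics/scene5z.png

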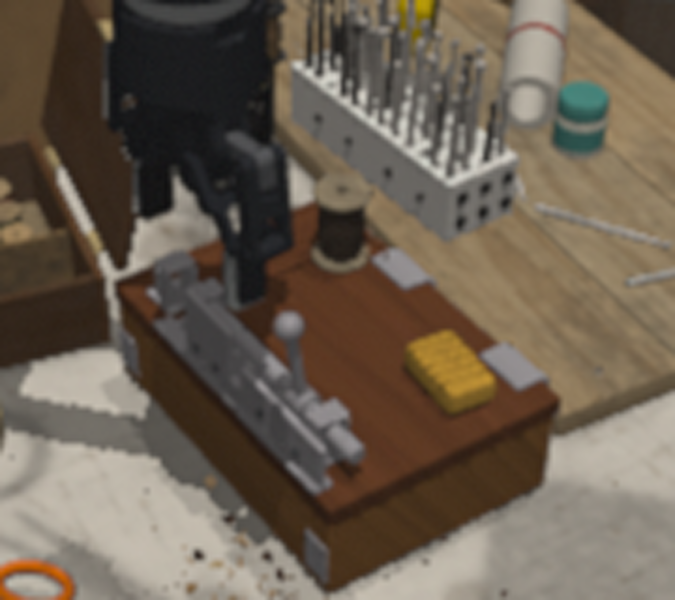

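The handle stands at about 0.13 rad and nothing is disturbed. My grip was too near the pad tips (gap 14 mm against an 18 mm ball), so I'll regrip deeper, with the TCP 21 mm below the knob.

```bash
python3 -c "
from h import *
delta(c2w([-70.4,-60.2,148.3]))"
```

```text
t 5.4 tcp chest [-131.9  -59.6  231.6] F chest [ 0.1 -0.  -1.2] gap 1.0
dp [ 1.387  0.011 -1.028] rot [-0.027  0.012  0.027]
```

Request:
move_arm:
  dp:
    - [0.1, 0.01, -0.5]
    - [0.3, 0.01, -0.95]
    - [0.8, 0.01, -1.03]
    - [1.3, 0.01, -1.03]
    - [1.39, 0.01, -1.03]
  delta_rot:
    - [-0.03, 0.01, 0.03]
    - [-0.03, 0.01, 0.03]
    - [-0.03, 0.01, 0.03]
    - [-0.03, 0.01, 0.03]
    - [-0.03, 0.01, 0.03]
  hand: 1

```text
t: 6.02
eef_pos: [557.9, -302.2, 142.5]
ee_rot: [2.166, 0.111, -2.184]
force: [-0.0, 0.7, 0.4]
finger_gap: 0.999
```

```bash
python3 -c "
from h import *
delta(c2w([-70.4,-60.2,148.3]))"
```

```text
t 6.025 tcp chest [-73.  -57.5 142.5] F chest [0.  0.7 0.4] gap 0.999
dp [-0.097  0.044 -0.042] rot [0.006 0.059 0.047]
```

Request:
move_arm:
  dp:
    - [-0.1, 0.045, -0.04]
    - [-0.1, 0.045, -0.04]
    - [-0.1, 0.045, -0.04]
    - [-0.1, 0.045, -0.04]
  delta_rot:
    - [0, 0.06, 0.05]
    - [0, 0.06, 0.05]
    - [0, 0.06, 0.05]
    - [0, 0.06, 0.05]
  hand: 0.4

```text
t: 6.52
eef_pos: [561.0, -305.0, 149.5]
ee_rot: [2.173, 0.102, -2.17]
force: [0.6, -0.5, 0.4]
finger_gap: 0.402
```

Request:
move_arm:
  dp:
    - [0, 0, 0]
    - [0, 0, 0]
    - [0, 0, 0]
    - [0, 0, 0]
  delta_rot:
    - [0, 0, 0]
    - [0, 0, 0]
    - [0, 0, 0]
    - [0, 0, 0]
  hand: 0.0

```text
t: 7.02
eef_pos: [561.1, -304.7, 150.1]
ee_rot: [2.174, 0.103, -2.17]
force: [-1.6, 4.0, 5.3]
finger_gap: 0.171
```

```bash
python3 -c "
from h import *
delta(c2w([-70.4,-60.2,148.3]))
cap('scene','s6')
a=cv2.imread('pics/s6.png')[130:230,225:337];cv2.imwrite('pics/s6z.png',cv2.resize(a,(672,600),interpolation=cv2.INTER_CUBIC))"
```

```text
t 7.025 tcp chest [-70.1 -60.3 150.1] F chest [-1.2  4.2  5.3] gap 0.171
dp [ 0.029 -0.002  0.005] rot [ 0.006 -0.012 -0.009]
```

View pics/s6z.png

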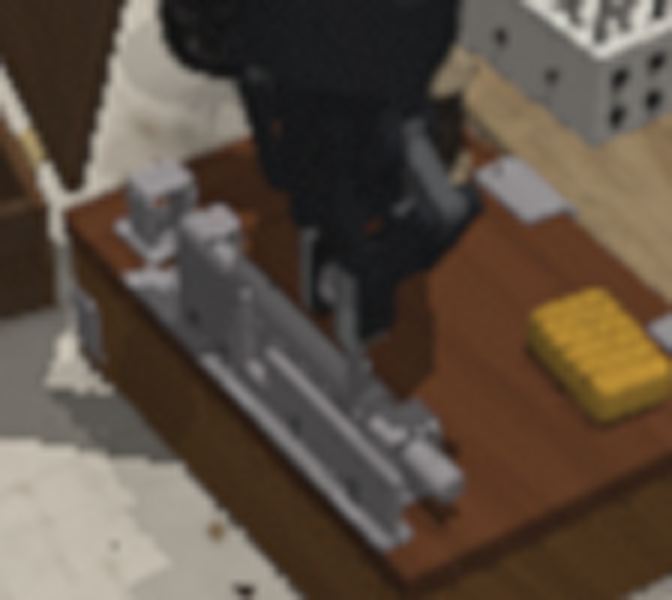

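Request:
move_arm:
  dp:
    - [0.005, 0, 0.07]
    - [0.02, 0, 0.14]
    - [0.045, 0, 0.21]
    - [0.075, 0, 0.28]
    - [0.075, 0, 0.28]
  delta_rot:
    - [0, 0, 0]
    - [0, 0, 0]
    - [0, 0, 0]
    - [0, 0, 0]
    - [0, 0, 0]

```text
t: 7.7
eef_pos: [542.4, -306.6, 146.0]
ee_rot: [2.17, 0.103, -2.174]
force: [-3.0, 2.8, 5.7]
finger_gap: 0.167
```

```bash
cat >> h.py <<'E'
def look(fn,ths,tr=0,pre=True):
    c=cap('scene',fn);a=c['color'][130:230,225:337,::-1];a=cv2.resize(a,(672,600),interpolation=cv2.INTER_CUBIC)
    cols=[(0,0,255),(0,255,0),(255,0,0)]
    for th,co in zip(ths,cols):
      for r in (10,20,30,40,50,65):
        p=proj(c,c2w(np.array([-62-r*np.sin(th),-60+tr,105+r*np.cos(th)])));q=((p-[225,130]+.5)*6).astype(int);cv2.circle(a,tuple(q.tolist()),2,co,-1)
    cv2.imwrite(f'pics/{fn}z.png',a)
E
python3 -c "
from h import *
delta(c2w(knob(.72)+[.3,0,-19.3]))
look('s7',(.1,.25,.4))"
```

```text
t 7.7 tcp chest [-88.8 -60.4 146. ] F chest [-2.7  3.   5.7] gap 0.167
dp [ 0.191 -0.007  0.262] rot [ 0.006  0.015 -0.007]
```

View pics/s7z.png

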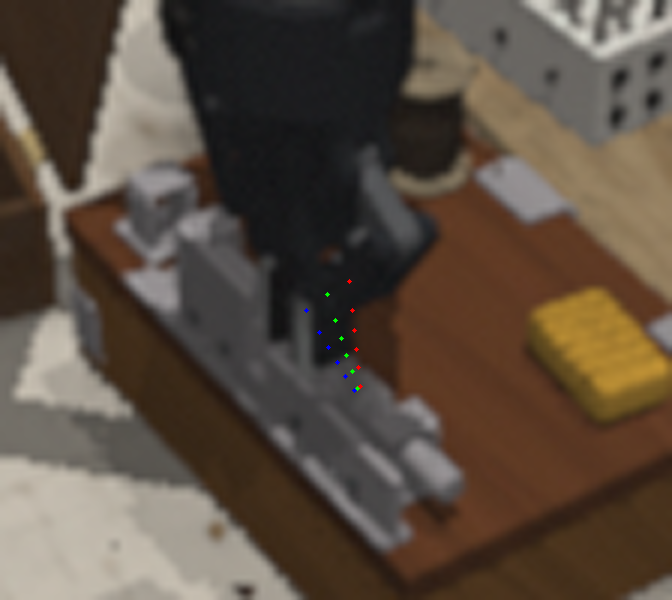

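```bash
python3 -c "
from h import *
c=dict(np.load('pics/s7.npz'));P=cloud(c)
for u,v in((275,181),(275,185),(276,188),(276,191),(281,188),(284,193),(270,178),(282,172),(280,180)):
    print(u,v,w2c(P[v,u]).round(0),c['color'][v,u])
a=c['color'][165:205,255:300,::-1];a=np.clip(a*2.2,0,255).astype(np.uint8);cv2.imwrite('pics/s7y.png',cv2.resize(a,(675,600),interpolation=cv2.INTER_CUBIC))"
```

```text
275 181 [-97. -73. 180.] [66 66 65]
275 185 [-97. -73. 168.] [77 79 77]
276 188 [-95. -74. 159.] [70 70 70]
276 191 [-94. -73. 149.] [79 79 78]
281 188 [-87. -81. 160.] [23 25 25]
284 193 [-67. -63. 122.] [69 68 68]
270 178 [-97. -53. 173.] [25 26 25]
282 172 [-79. -73. 196.] [27 27 27]
280 180 [-99. -96. 200.] [28 30 31]
```

View pics/s7y.png

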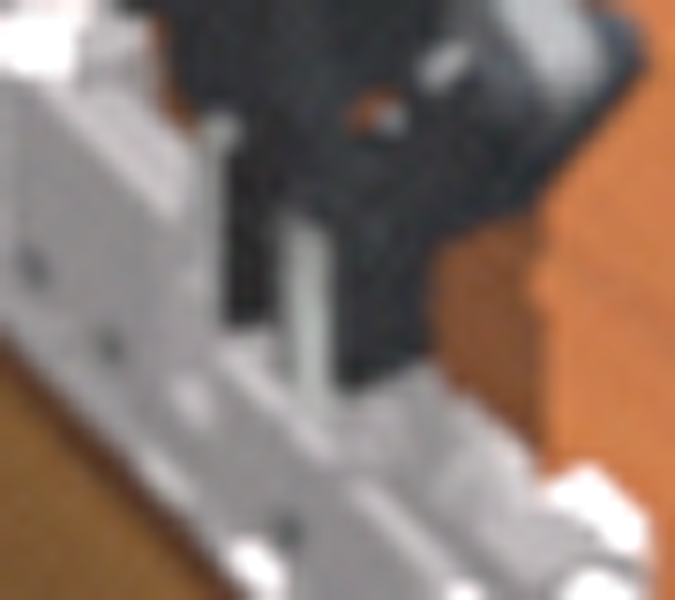

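```bash
cat >> h.py <<'E'
def stem(c,tr=0,lo=113,hi=185):
    L=(cloud(c)-C)@Rc
    m=(abs(L[...,1]+60-tr)<9)&(L[...,2]>lo)&(L[...,2]<hi)&(L[...,0]>-125)&(L[...,0]<-45)
    v,u=np.nonzero(m)
    for a,b in zip(v,u):
        p=L[a,b];print((b,a),p.round(0),c['color'][a,b], 'ang %.2f'%np.arctan2(-62-p[0],p[2]-105))
E
python3 -c "
from h import *
stem(dict(np.load('pics/s7.npz')))
print()
stem(dict(np.load('pics/scene0.npz')),hi=150)"
```

```text
(np.int64(271), np.int64(173)) [-93. -52. 185.] [29 29 30] ang 0.37
(np.int64(273), np.int64(173)) [-89. -53. 184.] [22 21 22] ang 0.33
(np.int64(270), np.int64(174)) [-96. -52. 184.] [46 46 46] ang 0.41
(np.int64(271), np.int64(174)) [-94. -53. 184.] [27 27 28] ang 0.39
(np.int64(272), np.int64(174)) [-92. -54. 183.] [23 22 22] ang 0.37
(np.int64(273), np.int64(174)) [-89. -53. 181.] [22 21 23] ang 0.34
(np.int64(269), np.int64(175)) [-99. -52. 182.] [55 54 54] ang 0.44
(np.int64(270), np.int64(175)) [-97. -54. 183.] [29 29 29] ang 0.43
(np.int64(271), np.int64(175)) [-94. -53. 181.] [22 21 22] ang 0.40
(np.int64(272), np.int64(175)) [-91. -52. 179.] [21 21 21] ang 0.38
(np.int64(273), np.int64(175)) [-88. -52. 177.] [23 22 24] ang 0.35
(np.int64(269), np.int64(176)) [-98. -51. 179.] [54 54 53] ang 0.46
(np.int64(270), np.int64(176)) [-97. -53. 180.] [25 24 25] ang 0.44
(np.int64(271), np.int64(176)) [-95. -54. 179.] [21 20 20] ang 0.42
(np.int64(272), np.int64(176)) [-92. -54. 178.] [23 21 22] ang 0.40
(np.int64(273), np.int64(176)) [-89. -53. 176.] [22 20 22] ang 0.37
(np.int64(26
[... 12449 characters left out ...]
(np.int64(286), np.int64(196)) [-63. -66. 113.] [122 118 119] ang 0.14
(np.int64(277), np.int64(197)) [-84. -61. 117.] [110 106 108] ang 1.08
(np.int64(278), np.int64(197)) [-83. -63. 118.] [140 135 137] ang 1.01
(np.int64(279), np.int64(197)) [-83. -67. 121.] [142 138 140] ang 0.91
(np.int64(280), np.int64(197)) [-81. -69. 121.] [111 107 109] ang 0.87
(np.int64(277), np.int64(198)) [-84. -61. 114.] [82 79 81] ang 1.20
(np.int64(278), np.int64(198)) [-83. -63. 115.] [109 106 107] ang 1.13
(np.int64(279), np.int64(198)) [-83. -68. 119.] [139 134 136] ang 1.00
(np.int64(278), np.int64(199)) [-84. -65. 114.] [82 79 80] ang 1.18
(np.int64(279), np.int64(200)) [-84. -69. 114.] [82 79 81] ang 1.20
```

```bash
cat >> h.py <<'E'
def plan(th,phi,e,tr,show=True):
    st=arm.read_state();R=Ro.from_rotvec(st['ee_rot']).as_matrix();Rl=Rc.T@R
    x=np.array([np.sin(phi),0,-np.cos(phi)]);y=np.array([0,-1.,0]);G=np.stack([x,y,np.cross(x,y)],1)
    tc=w2c(st['eef_pos']); tgt=knob(th,tr)+e*x
    d=Rl.T@(tgt-tc)/60;r=Ro.from_matrix(Rl.T@G).as_rotvec()*180/np.pi/8
    if show:print('t %.2f'%st['t'],'tcp',tc.round(1),'pitch %.3f'%np.arctan2(Rl[0,0],-Rl[2,0]),'F',(Rc.T@st['force']).round(1),'gap %.3f'%st['finger_gap'])
    print('th %.2f dp'%th,d.round(3).tolist(),'rot',r.round(2).tolist())
E
python3 -c "
from h import *
print(arm.read_state()['joint_pos'])
plan(.27,.27,13,0)"
```

```text
[-0.65208931  0.38441712  1.49739803 -0.00212621  1.26068097  0.82348759]
t 7.75 tcp [-88.8 -60.4 146. ] pitch -0.002 F [-2.8  3.9  6. ] gap 0.169
th 0.27 dp [-0.152, -0.006, -0.215] rot [0.01, 1.95, -0.01]
```

Request:
move_arm:
  dp:
    - [0, 0, 0]
    - [0, 0, 0]
    - [-0.05, 0, -0.07]
    - [-0.15, 0, -0.21]
    - [-0.15, 0, -0.21]
  delta_rot:
    - [0, 0, 0]
    - [0, 0, 0]
    - [0, 0.7, 0]
    - [0, 1.95, 0]
    - [0, 1.95, 0]
  hand: 0.6

```text
t: 8.38
eef_pos: [552.2, -305.3, 153.7]
ee_rot: [2.451, 0.115, -1.872]
force: [-0.5, -1.0, -0.1]
finger_gap: 0.6
```

```bash
python3 -c "
from h import *
look('s8',(.1,.25,.4))
plan(.27,.27,13,0)"
```

```text
t 8.43 tcp [-77.7 -60.6 154.4] pitch 0.267 F [ 0.2 -0.2  0.2] gap 0.604
th 0.27 dp [-0.003, -0.01, -0.033] rot [-0.01, 0.02, -0.0]
```

View pics/s8z.png

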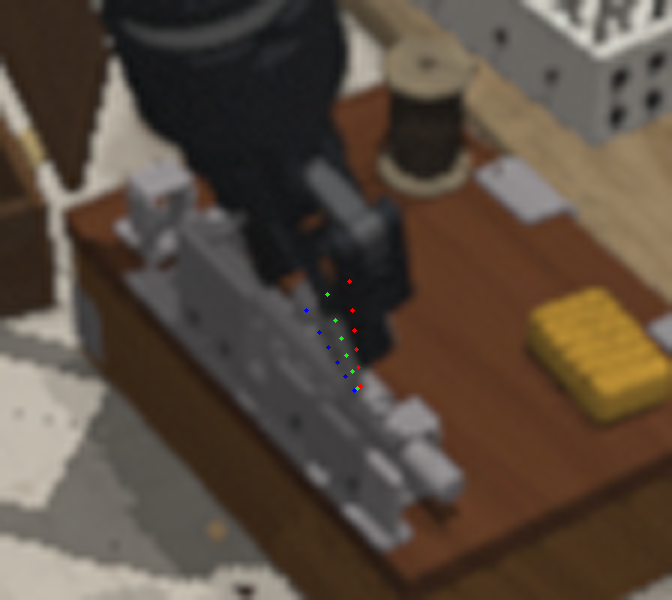

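```bash
cat >> h.py <<'E'
def ang(c,tr=0,lo=124,hi=160,w=10):
    L=(cloud(c)-C)@Rc
    d=L-np.array([-62,-60+tr,105]);r=np.hypot(d[...,0],d[...,2]);a=np.arctan2(-d[...,0],d[...,2])
    m=(abs(d[...,1]+2)<w)&(r>20)&(r<58)&(a>-.4)&(a<1.7)&(c['color'].mean(-1)>45)
    m&=~((abs(L[...,0]+82)<6)&(L[...,2]<140)&(a>.8))
    print('n',m.sum(),'angle hist',np.histogram(a[m],np.arange(-.4,1.75,.1))[0].tolist());return a,r,m
E
python3 -c "
from h import *
for f in('scene0','scene5','s7','s8'): 
    a,r,m=ang(dict(np.load(f'pics/{f}.npz')));b=m&(r<40)&(a<.8);print(f,np.median(a[b]),b.sum())"
```

```text
n 50 angle hist [3, 17, 29, 1, 0, 0, 0, 0, 0, 0, 0, 0, 0, 0, 0, 0, 0, 0, 0, 0, 0]
scene0 -0.16548245993924132 26
n 40 angle hist [0, 0, 0, 2, 10, 24, 4, 0, 0, 0, 0, 0, 0, 0, 0, 0, 0, 0, 0, 0, 0]
scene5 0.14258070993973282 19
n 11 angle hist [0, 0, 0, 0, 0, 1, 5, 4, 1, 0, 0, 0, 0, 0, 0, 0, 0, 0, 0, 0, 0]
s7 0.29497409908259886 11
n 12 angle hist [0, 0, 0, 0, 0, 0, 1, 11, 0, 0, 0, 0, 0, 0, 0, 0, 0, 0, 0, 0, 0]
s8 0.37016511361662274 7
```

```bash
python3 -c "
from h import *
plan(.33,.35,13,0)"
```

```text
t 8.43 tcp [-77.7 -60.6 154.4] pitch 0.267 F [ 0.2 -0.2  0.2] gap 0.604
th 0.33 dp [-0.002, -0.01, 0.015] rot [-0.01, 0.6, -0.0]
```

Request:
move_arm:
  dp:
    - [0, -0.01, 0.015]
    - [0, -0.01, 0.015]
    - [0, -0.01, 0.015]
    - [0, -0.01, 0.015]
  delta_rot:
    - [0, 0.6, 0]
    - [0, 0.6, 0]
    - [0, 0.6, 0]
    - [0, 0.6, 0]
  hand: 0

```text
t: 8.93
eef_pos: [553.0, -305.2, 154.1]
ee_rot: [2.527, 0.12, -1.769]
force: [-0.4, -0.2, -1.3]
finger_gap: 0.166
```

```bash
python3 -c "
from h import *
plan(.33,.35,13,0)
plan(.42,.44,13,0,0)
plan(.5,.52,13,0,0)
plan(.6,.62,13,0,0)"
```

```text
t 8.93 tcp [-78.2 -60.  154.1] pitch 0.349 F [-0.5 -0.2 -1.3] gap 0.166
th 0.33 dp [-0.006, -0.0, 0.006] rot [0.0, 0.01, -0.0]
th 0.42 dp [-0.004, -0.0, 0.084] rot [0.0, 0.65, -0.0]
th 0.50 dp [0.003, -0.0, 0.153] rot [0.0, 1.22, -0.0]
th 0.60 dp [0.02, -0.0, 0.238] rot [0.0, 1.94, -0.0]
```

Request:
move_arm:
  dp:
    - [0, 0, 0.04]
    - [0, 0, 0.08]
    - [0, 0, 0.12]
    - [0.005, 0, 0.16]
    - [0.01, 0, 0.195]
  delta_rot:
    - [0, 0.32, 0]
    - [0, 0.65, 0]
    - [0, 0.95, 0]
    - [0, 1.25, 0]
    - [0, 1.58, 0]

```text
t: 9.55
eef_pos: [542.9, -306.1, 149.6]
ee_rot: [2.714, 0.13, -1.482]
force: [2.4, -0.5, -4.2]
finger_gap: 0.167
```

```bash
python3 -c "
from h import *
look('s9',(.4,.5,.6))
a,r,m=ang(dict(np.load('pics/s9.npz')));print(np.median(a[m]),r[m].max())
plan(.55,.57,13,0)
plan(.65,.67,13,0,0)
plan(.75,.77,13,0,0)"
```

```text
n 19 angle hist [0, 0, 0, 0, 0, 0, 1, 6, 7, 5, 0, 0, 0, 0, 0, 0, 0, 0, 0, 0, 0]
0.42705769238666413 53.83503257515901
t 9.60 tcp [-89.4 -59.9 148.8] pitch 0.571 F [-0.  -1.4 -0.6] gap 0.168
th 0.55 dp [-0.006, 0.001, -0.012] rot [-0.0, -0.01, -0.0]
th 0.65 dp [-0.004, 0.001, 0.075] rot [-0.0, 0.71, -0.0]
th 0.75 dp [0.007, 0.001, 0.161] rot [-0.0, 1.43, -0.0]
```

View pics/s9z.png

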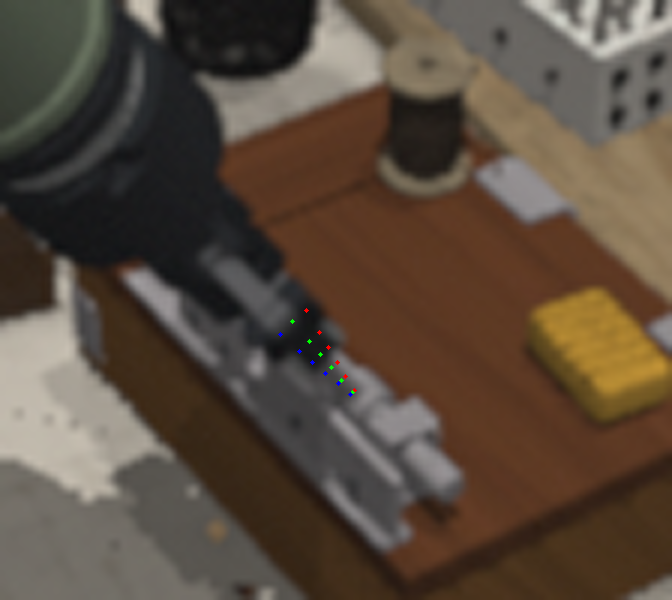

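Request:
move_arm:
  dp:
    - [0, 0, 0.035]
    - [-0.005, 0, 0.075]
    - [0, 0, 0.11]
    - [0.005, 0, 0.145]
    - [0.005, 0, 0.145]
  delta_rot:
    - [0, 0.35, 0]
    - [0, 0.7, 0]
    - [0, 1.0, 0]
    - [0, 1.3, 0]
    - [0, 1.3, 0]

```text
t: 10.22
eef_pos: [534.6, -306.9, 143.4]
ee_rot: [2.845, 0.135, -1.236]
force: [0.6, 0.2, -2.8]
finger_gap: 0.167
```

```bash
python3 -c "
from h import *
look('s10',(.55,.7,.85))
a,r,m=ang(dict(np.load('pics/s10.npz')));print(np.median(a[m]),r[m].max())
plan(.73,.75,13,0)
c=dict(np.load('pics/s10.npz'))
a=c['color'][175:205,260:295,::-1];a=np.clip(a*2.,0,255).astype(np.uint8);cv2.imwrite('pics/s10y.png',cv2.resize(a,(700,600),interpolation=cv2.INTER_CUBIC))
"
```

```text
n 23 angle hist [0, 0, 0, 0, 0, 0, 0, 0, 3, 7, 8, 5, 0, 0, 0, 0, 0, 0, 0, 0, 0]
0.6039025181955852 56.4132215900982
t 10.28 tcp [-96.4 -60.  143.6] pitch 0.751 F [ 0.2 -0.7 -3.4] gap 0.168
th 0.73 dp [-0.005, 0.0, -0.004] rot [-0.0, -0.01, 0.0]
```

View pics/s10z.png

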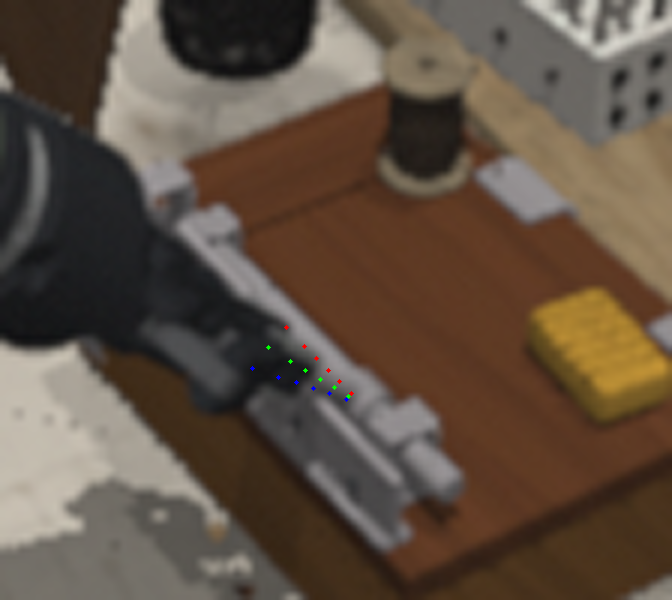

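View pics/s10y.png

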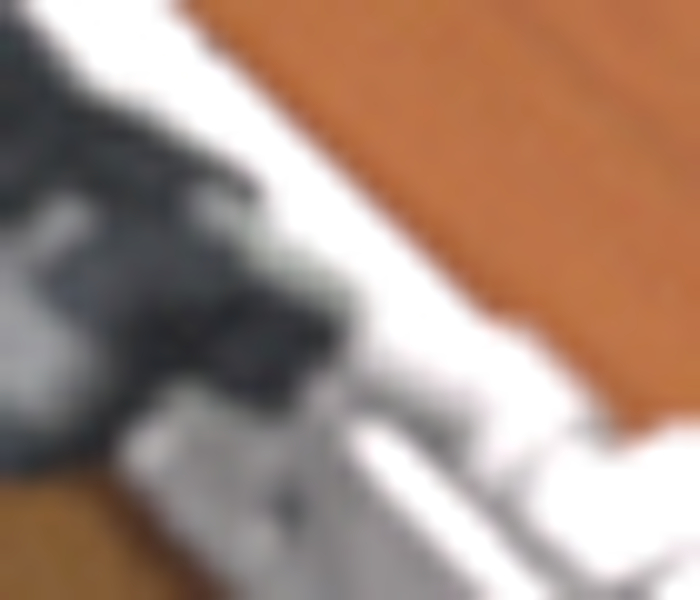

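```bash
python3 -c "
from h import *
c=dict(np.load('pics/s10.npz'));L=(cloud(c)-C)@Rc
for v in range(189,200):
  print(v,[(u,*L[v,u].round(0).astype(int).tolist(),int(c['color'][v,u].mean())) for u in range(274,286) if -72<L[v,u,1]<-50 and L[v,u,0]<-60])
"
```

```text
189 [(277, -91, -72, 153, 93)]
190 []
191 [(278, -83, -63, 137, 106), (279, -78, -60, 132, 128)]
192 [(277, -85, -62, 134, 72), (278, -83, -63, 134, 101), (279, -79, -61, 130, 115), (280, -76, -61, 128, 125), (281, -73, -61, 127, 135), (283, -62, -51, 114, 142)]
193 [(277, -85, -62, 130, 72), (278, -83, -63, 130, 89), (279, -80, -63, 129, 99), (280, -79, -65, 130, 109), (281, -74, -62, 125, 117), (282, -72, -62, 124, 126), (283, -68, -61, 121, 131), (284, -64, -59, 117, 137), (285, -61, -59, 117, 142)]
194 [(276, -85, -58, 124, 76), (277, -80, -54, 119, 71), (278, -82, -62, 126, 70), (279, -82, -65, 128, 79), (280, -77, -62, 124, 90), (281, -75, -64, 124, 100), (282, -73, -64, 123, 109), (283, -70, -64, 121, 115), (284, -67, -63, 119, 126), (285, -64, -62, 117, 138)]
195 [(275, -84, -52, 116, 66), (276, -85, -58, 122, 76), (277, -82, -58, 119, 72), (278, -80, -58, 119, 69), (280, -78, -64, 122, 71), (281, -75, -64, 121, 79), (282, -72, -63, 119, 90), (283, -70, -64, 118, 101), (284, -68, -65, 118, 117), (285, -64, -63, 114, 136)]
196 [(275, -85, -54, 115, 66), (276, -84, -57, 117, 68
[... 293 characters left out ...]
7), (278, -84, -65, 120, 123), (279, -84, -68, 122, 135), (280, -81, -68, 120, 107), (282, -68, -57, 106, 67), (283, -69, -63, 111, 91), (284, -67, -64, 110, 117), (285, -66, -67, 112, 125)]
198 [(274, -86, -50, 106, 62), (275, -83, -51, 105, 63), (276, -84, -56, 110, 64), (277, -84, -60, 113, 68), (278, -83, -63, 115, 101), (279, -84, -68, 119, 138), (280, -82, -70, 119, 141), (282, -68, -57, 102, 77), (283, -69, -63, 108, 90), (284, -68, -66, 109, 109), (285, -66, -66, 109, 107)]
199 [(275, -84, -52, 104, 60), (276, -85, -58, 109, 63), (277, -86, -63, 113, 64), (278, -85, -66, 115, 77), (279, -84, -69, 117, 109), (283, -68, -61, 102, 83), (284, -69, -67, 108, 90), (285, -67, -68, 108, 93)]
```

```bash
python3 -c "
from h import *
plan(.83,.85,13,0)
plan(.83,.85,13,20,0)
"
```

```text
t 10.28 tcp [-96.4 -60.  143.6] pitch 0.751 F [ 0.2 -0.7 -3.4] gap 0.168
th 0.83 dp [-0.003, 0.0, 0.083] rot [-0.0, 0.71, 0.0]
th 0.83 dp [-0.003, -0.333, 0.083] rot [-0.0, 0.71, 0.0]
```

Request:
move_arm:
  dp:
    - [0, 0, 0.03]
    - [0, 0, 0.06]
    - [0, 0, 0.083]
    - [0, 0, 0.083]
  delta_rot:
    - [0, 0.25, 0]
    - [0, 0.5, 0]
    - [0, 0.71, 0]
    - [0, 0.71, 0]

```text
t: 10.78
eef_pos: [531.5, -307.2, 140.4]
ee_rot: [2.905, 0.139, -1.096]
force: [1.5, -0.8, -1.4]
finger_gap: 0.167
```

```bash
cat >> h.py <<'E'
def stemang(c,tr=0):
    # direct fit: both sides, points near stem line, excluding fingers (dark) and plate
    L=(cloud(c)-C)@Rc; d=L-np.array([-62,-60+tr,105.]);r=np.hypot(d[...,0],d[...,2]);a=np.arctan2(-d[...,0],d[...,2])
    m=(abs(d[...,1]+2)<4.5)&(r>22)&(r<38)&(L[...,0]>-83)&(a<1.3)&(c['color'].mean(-1)>60)
    q=a[m];print('stem n',m.sum(),'min/med/max',np.round([q.min(),np.median(q),q.max()],2),'mid %.2f'%((q.min()+q.max())/2))
E
python3 -c "
from h import *
c=cap('scene','s11');stemang(dict(np.load('pics/s10.npz')));stemang(c)
plan(.83,.85,13,0)"
```

```text
stem n 20 min/med/max [-2.08  0.64  0.97] mid -0.56
stem n 14 min/med/max [-2.08  0.66  1.15] mid -0.47
t 10.82 tcp [-99.7 -60.1 140.5] pitch 0.849 F [ 1.2  0.6 -1.7] gap 0.167
th 0.83 dp [-0.005, -0.001, 0.008] rot [0.0, 0.01, 0.01]
```

```bash
python3 -c "
from h import *
c=dict(np.load('pics/s11.npz'));L=(cloud(c)-C)@Rc
for v in range(190,199):
  print(v,[(u,*L[v,u].round(0).astype(int).tolist(),int(c['color'][v,u].mean()),round(float(np.arctan2(-62-L[v,u,0],L[v,u,2]-105)),2)) for u in range(276,284) if -68<L[v,u,1]<-54 and -83.5<L[v,u,0]<-60])
a=c['color'][175:205,260:295,::-1];a=np.clip(a*1.3,0,255).astype(np.uint8);cv2.imwrite('pics/s11y.png',cv2.resize(a,(700,600),interpolation=cv2.INTER_CUBIC))
"
```

```text
190 []
191 []
192 [(278, -81, -60, 130, 110, 0.65), (279, -79, -61, 130, 119, 0.6)]
193 [(278, -83, -62, 129, 114, 0.7), (279, -80, -62, 128, 115, 0.66), (280, -77, -62, 126, 123, 0.61), (281, -73, -60, 123, 128, 0.55), (282, -71, -61, 122, 132, 0.47), (283, -65, -56, 115, 139, 0.25)]
194 [(279, -80, -62, 125, 106, 0.73), (280, -79, -65, 127, 113, 0.66), (281, -76, -65, 125, 118, 0.62), (282, -72, -62, 121, 121, 0.55), (283, -69, -62, 119, 128, 0.45)]
195 [(277, -83, -60, 122, 71, 0.91), (278, -83, -63, 124, 80, 0.83), (279, -81, -64, 123, 84, 0.79), (280, -77, -63, 121, 90, 0.77), (281, -76, -64, 121, 100, 0.7), (282, -74, -66, 122, 108, 0.62), (283, -69, -63, 117, 114, 0.55)]
196 [(278, -81, -60, 117, 110, 0.99), (279, -81, -64, 120, 101, 0.89), (281, -74, -62, 116, 75, 0.84), (282, -71, -61, 114, 83, 0.81), (283, -69, -62, 113, 96, 0.7)]
197 [(277, -83, -59, 114, 93, 1.15), (279, -83, -67, 121, 137, 0.92), (280, -80, -67, 120, 108, 0.89), (282, -68, -57, 106, 67, 1.41), (283, -69, -63, 111, 88, 0.89)]
198 [(277, -83, -58, 111, 81, 1.29), (283, -69, -62, 107, 87, 1.29)]
```

View pics/s11y.png

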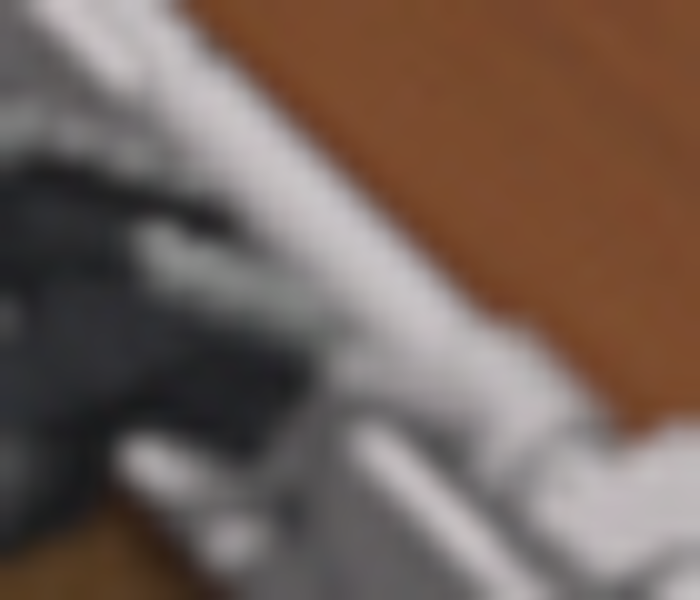

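Request:
move_arm:
  dp:
    - [0, -0.08, 0]
    - [0, -0.17, 0]
    - [0, -0.26, 0]
    - [0, -0.35, 0]
    - [0, -0.44, 0]
  delta_rot:
    - [0, 0, 0]
    - [0, 0, 0]
    - [0, 0, 0]
    - [0, 0, 0]
    - [0, 0, 0]

```text
t: 11.45
eef_pos: [529.6, -282.1, 141.0]
ee_rot: [2.903, 0.135, -1.096]
force: [5.1, -3.7, -4.9]
finger_gap: 0.167
```

```bash
python3 -c "
from h import *
plan(.83,.85,13,26)
look('s12',(.6,.7,.8),26)"
```

```text
t 11.45 tcp [-99.3 -34.9 141. ] pitch 0.849 F [ 4.7 -4.2 -4.9] gap 0.167
th 0.83 dp [-0.003, -0.014, 0.019] rot [0.01, 0.01, -0.02]
```

View pics/s12z.png

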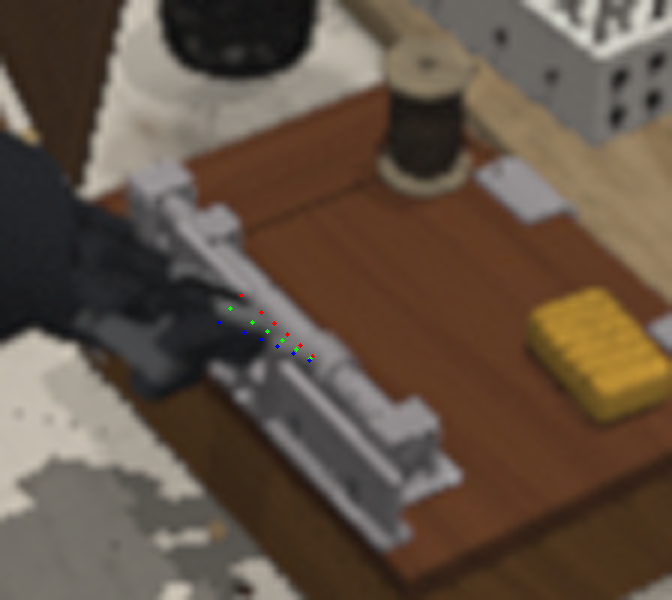

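Request:
move_arm:
  dp:
    - [0, 0, 0.035]
    - [0, -0.05, 0.035]
    - [0, -0.1, 0.035]
    - [0, -0.15, 0.035]
    - [0, -0.19, 0.035]
  delta_rot:
    - [0, 0.25, 0]
    - [0, 0.25, 0]
    - [0, 0.25, 0]
    - [0, 0.25, 0]
    - [0, 0.25, 0]

```text
t: 12.12
eef_pos: [527.3, -270.1, 139.7]
ee_rot: [2.923, 0.138, -1.045]
force: [2.7, -2.1, -3.5]
finger_gap: 0.167
```

```bash
python3 -c "
from h import *
plan(.86,.88,13,40)"
```

```text
t 12.12 tcp [-100.4  -22.7  139.7] pitch 0.884 F [ 2.5 -2.3 -3.5] gap 0.167
th 0.86 dp [-0.004, -0.045, 0.016] rot [0.01, -0.03, -0.01]
```

Request:
move_arm:
  dp:
    - [0, -0.02, 0]
    - [0, -0.04, 0]
    - [0, -0.06, 0]
  delta_rot:
    - [0, 0, 0]
    - [0, 0, 0]
    - [0, 0, 0]

```text
t: 12.5
eef_pos: [526.9, -266.6, 139.7]
ee_rot: [2.923, 0.137, -1.046]
force: [3.5, -1.6, -3.0]
finger_gap: 0.17
```

Request:
move_arm:
  dp:
    - [0, -0.02, 0]
    - [0, -0.03, 0]
  delta_rot:
    - [0, 0, 0]
    - [0, 0, 0]

```text
t: 12.75
eef_pos: [526.8, -265.1, 139.7]
ee_rot: [2.923, 0.136, -1.046]
force: [4.7, -4.9, -4.5]
finger_gap: 0.167
```

Request:
move_arm:
  dp:
    - [0, -0.015, 0]
    - [0, -0.025, 0]
  delta_rot:
    - [0, 0, 0]
    - [0, 0, 0]

```text
t: 13.0
eef_pos: [526.7, -265.0, 139.8]
ee_rot: [2.922, 0.131, -1.046]
force: [6.5, -7.2, -6.7]
finger_gap: 0.168
```

```bash
python3 -c "
from h import *
plan(.86,.88,13,43)"
```

```text
t 13.00 tcp [-100.5  -17.6  139.8] pitch 0.883 F [ 5.8 -7.8 -6.7] gap 0.168
th 0.86 dp [-0.003, -0.01, 0.016] rot [0.01, -0.02, -0.04]
```

Request:
move_arm:
  dp:
    - [0, -0.02, 0]
    - [0, -0.03, 0]
  delta_rot:
    - [0, 0, 0]
    - [0, 0, 0]

```text
t: 13.25
eef_pos: [526.7, -265.0, 139.8]
ee_rot: [2.92, 0.126, -1.046]
force: [7.2, -6.7, -8.2]
finger_gap: 0.163
```

```bash
python3 -c "
from h import *
look('s13',(.65,.75,.85),42.4)
plan(.95,.97,13,41.5)"
```

```text
t 13.30 tcp [-100.5  -17.6  139.8] pitch 0.882 F [ 6.8 -8.  -7.4] gap 0.165
th 0.95 dp [-0.001, 0.015, 0.094] rot [0.01, 0.63, -0.07]
```

View pics/s13z.png

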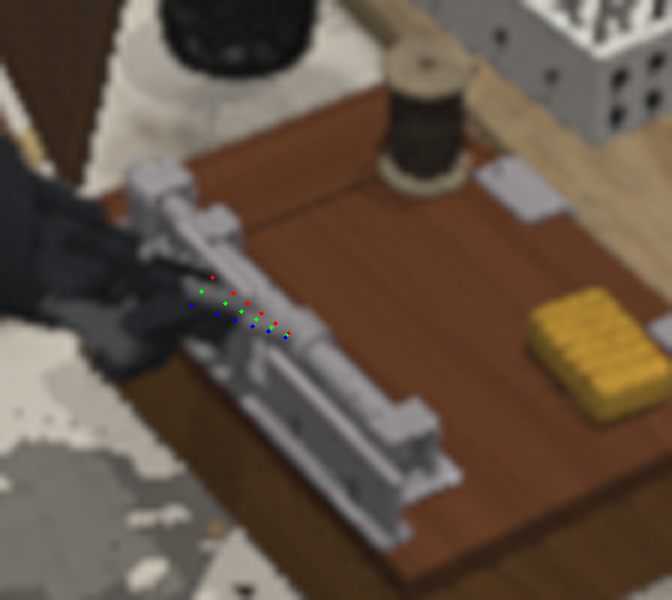

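```bash
python3 -c "
from h import *
for th in (.86,.92,.98,1.04,1.1): plan(th,th+.02,13,40.8,0)"
```

```text
th 0.86 dp [-0.002, 0.027, 0.016] rot [0.01, -0.02, -0.07]
th 0.92 dp [-0.002, 0.027, 0.068] rot [0.01, 0.41, -0.07]
th 0.98 dp [0.001, 0.027, 0.12] rot [0.02, 0.84, -0.07]
th 1.04 dp [0.008, 0.027, 0.171] rot [0.02, 1.27, -0.07]
th 1.10 dp [0.017, 0.027, 0.222] rot [0.02, 1.7, -0.07]
```

Request:
move_arm:
  dp:
    - [0, 0.027, 0.016]
    - [0, 0.027, 0.04]
    - [0, 0.027, 0.07]
    - [0, 0.027, 0.095]
    - [0, 0.027, 0.12]
  delta_rot:
    - [0.01, 0, -0.07]
    - [0.01, 0.2, -0.07]
    - [0.01, 0.41, -0.07]
    - [0.02, 0.62, -0.07]
    - [0.02, 0.84, -0.07]

```text
t: 13.92
eef_pos: [522.7, -267.1, 134.6]
ee_rot: [2.987, 0.143, -0.874]
force: [9.6, -0.8, -6.6]
finger_gap: 0.17
```

```bash
python3 -c "
from h import *
plan(.98,1.0,13,40.8)
look('s14',(.75,.85,.95),41)
for th in (1.04,1.1,1.16): plan(th,th+.02,13,40.8,0)"
```

```text
t 13.93 tcp [-104.7  -19.2  134.6] pitch 1.001 F [ 9.5 -1.8 -6.6] gap 0.170
th 0.98 dp [-0.002, -0.0, 0.009] rot [-0.0, -0.01, 0.0]
th 1.04 dp [-0.002, 0.007, 0.042] rot [-0.01, 0.42, 0.01]
th 1.10 dp [0.001, 0.007, 0.094] rot [-0.01, 0.85, 0.01]
th 1.16 dp [0.007, 0.007, 0.146] rot [-0.01, 1.28, 0.01]
```

View pics/s14z.png

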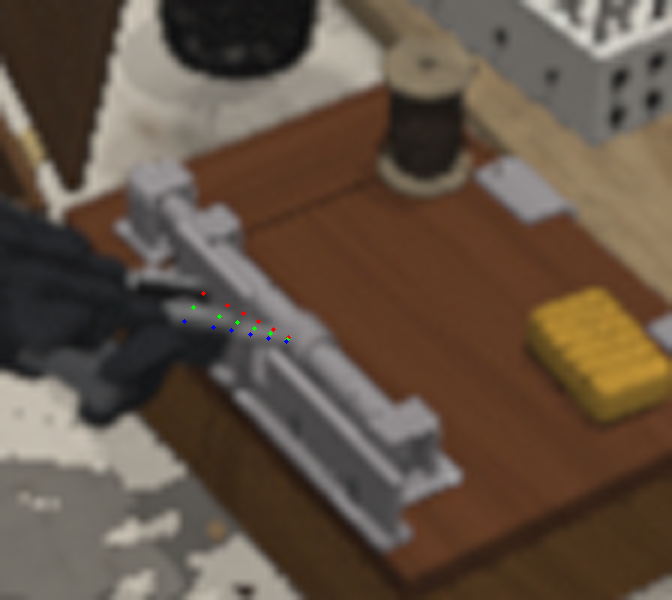

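```bash
python3 -c "
from h import *
for th in (1.04,1.1,1.16,1.22,1.28): plan(th,th+.02,14.8,40.6,0)"
```

```text
th 1.04 dp [0.027, 0.011, 0.04] rot [-0.01, 0.42, 0.01]
th 1.10 dp [0.031, 0.011, 0.091] rot [-0.01, 0.85, 0.01]
th 1.16 dp [0.037, 0.011, 0.14] rot [-0.01, 1.28, 0.01]
th 1.22 dp [0.046, 0.011, 0.19] rot [-0.01, 1.71, 0.0]
th 1.28 dp [0.058, 0.011, 0.238] rot [-0.01, 2.14, 0.0]
```

Request:
move_arm:
  dp:
    - [0.027, 0.008, 0.04]
    - [0.03, 0.01, 0.09]
    - [0.035, 0.01, 0.14]
    - [0.046, 0.01, 0.19]
    - [0.046, 0.01, 0.19]
  delta_rot:
    - [0, 0.42, 0]
    - [0, 0.85, 0]
    - [0, 1.28, 0]
    - [0, 1.71, 0]
    - [0, 1.71, 0]

```text
t: 14.6
eef_pos: [517.1, -268.8, 122.0]
ee_rot: [3.085, 0.141, -0.514]
force: [-17.7, -3.4, 4.3]
finger_gap: 0.165
```

```bash
python3 -c "
from h import *
plan(1.22,1.24,14.8,40.6)
print(arm.read_state()['joint_pos'].round(2))
look('s15',(.95,1.1,1.25),41)
for th in (1.3,1.4,1.5): plan(th,th+.02,14.8,40.6,0)"
```

```text
t 14.60 tcp [-110.5  -20.4  122. ] pitch 1.241 F [-17.9  -1.7   4.3] gap 0.165
th 1.22 dp [0.019, -0.017, -0.015] rot [-0.04, -0.0, -0.02]
[-1.17  0.41  2.19  1.66  1.13 -0.99]
th 1.30 dp [0.02, -0.018, 0.056] rot [-0.03, 0.57, -0.02]
th 1.40 dp [0.029, -0.017, 0.139] rot [-0.03, 1.29, -0.02]
th 1.50 dp [0.046, -0.017, 0.221] rot [-0.03, 2.0, -0.02]
```

View pics/s15z.png

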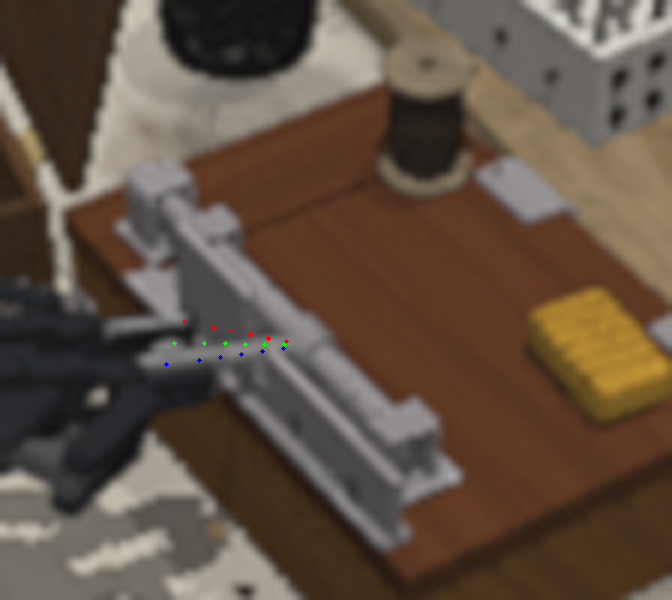

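Request:
move_arm:
  dp:
    - [-0.008, 0, 0]
    - [-0.006, 0, 0.03]
    - [-0.005, 0, 0.06]
    - [0, 0, 0.1]
    - [0.004, 0, 0.14]
  delta_rot:
    - [0, 0, 0]
    - [0, 0.28, 0]
    - [0, 0.57, 0]
    - [0, 0.93, 0]
    - [0, 1.29, 0]

```text
t: 15.28
eef_pos: [514.9, -270.0, 115.2]
ee_rot: [3.125, 0.141, -0.23]
force: [3.6, -1.7, -0.5]
finger_gap: 0.17
```

```bash
python3 -c "
from h import *
plan(1.4,1.42,14,40.6)
print(arm.read_state()['joint_pos'].round(2))
for th in (1.5,1.6,1.7): plan(th,th+.02,14,40.6,0)"
```

```text
t 15.28 tcp [-112.7  -21.4  115.2] pitch 1.424 F [ 3.4 -2.1 -0.5] gap 0.170
th 1.40 dp [0.012, -0.033, 0.019] rot [-0.02, -0.03, -0.03]
[-1.21  0.59  2.17  1.77  1.34 -1.19]
th 1.50 dp [0.013, -0.033, 0.104] rot [-0.02, 0.69, -0.03]
th 1.60 dp [0.024, -0.032, 0.188] rot [-0.01, 1.41, -0.03]
th 1.70 dp [0.042, -0.032, 0.271] rot [-0.01, 2.12, -0.04]
```

Request:
move_arm:
  dp:
    - [0, -0.015, 0.03]
    - [0, -0.015, 0.06]
    - [0.001, -0.015, 0.1]
    - [0.005, -0.015, 0.13]
  delta_rot:
    - [0, 0.2, -0.03]
    - [0, 0.4, -0.03]
    - [0, 0.69, -0.03]
    - [0, 0.9, -0.03]

```text
t: 15.78
eef_pos: [514.0, -269.7, 107.7]
ee_rot: [-3.137, -0.147, 0.03]
force: [-2.2, -3.4, -0.6]
finger_gap: 0.165
```

```bash
python3 -c "
from h import *
plan(1.53,1.55,14,40.6)
look('s16',(1.3,1.4,1.57),40)
for th in (1.6,1.65,1.7): plan(th,th+.02,14,40.6,0)"
```

```text
t 15.78 tcp [-113.6  -21.   107.7] pitch 1.552 F [-2.5 -3.2 -0.6] gap 0.165
th 1.53 dp [0.011, -0.027, 0.005] rot [-0.01, -0.01, -0.01]
th 1.60 dp [0.012, -0.023, 0.051] rot [-0.02, 0.49, -0.01]
th 1.65 dp [0.015, -0.022, 0.093] rot [-0.02, 0.85, -0.01]
th 1.70 dp [0.02, -0.022, 0.136] rot [-0.02, 1.21, -0.01]
```

View pics/s16z.png

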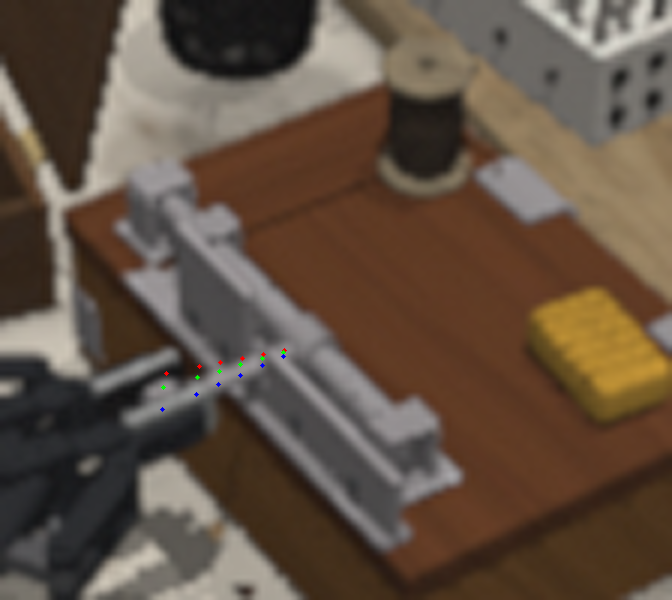

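Request:
move_arm:
  dp:
    - [0, -0.01, 0.03]
    - [0.002, -0.01, 0.06]
    - [0.005, -0.01, 0.09]
    - [0.008, -0.01, 0.11]
  delta_rot:
    - [0, 0.25, 0]
    - [0, 0.5, 0]
    - [0, 0.75, 0]
    - [0, 0.95, 0]

```text
t: 16.32
eef_pos: [513.8, -269.4, 104.8]
ee_rot: [-3.126, -0.146, -0.198]
force: [-6.7, -2.2, 15.1]
finger_gap: 0.166
```

```bash
python3 -c "
from h import *
plan(1.66,1.68,14,40.6)
look('s17',(1.4,1.5,1.57),40)
for th in (1.7,1.75,1.8): plan(th,th+.02,14,40.6,0)"
```

```text
t 16.32 tcp [-113.8  -20.7  104.8] pitch 1.697 F [-6.9 -1.6 15.1] gap 0.166
th 1.66 dp [0.007, -0.022, 0.069] rot [-0.0, -0.12, -0.01]
th 1.70 dp [0.006, -0.022, 0.103] rot [-0.0, 0.15, -0.01]
th 1.75 dp [0.007, -0.022, 0.145] rot [-0.0, 0.51, -0.01]
th 1.80 dp [0.01, -0.022, 0.187] rot [-0.0, 0.87, -0.01]
```

View pics/s17z.png

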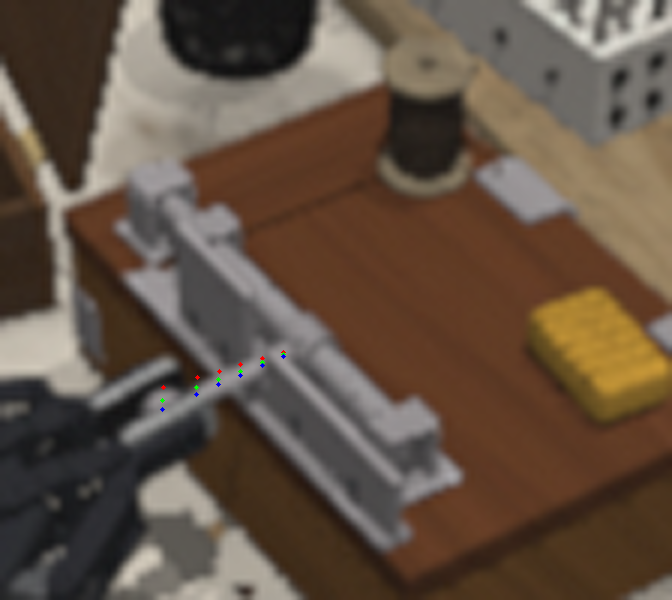

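Request:
move_arm:
  dp:
    - [0, 0, 0.0]
    - [0, 0, 0.0]
  delta_rot:
    - [0, -0.2, 0]
    - [0, -0.2, 0]

```text
t: 16.62
eef_pos: [513.8, -269.5, 105.5]
ee_rot: [-3.13, -0.147, -0.158]
force: [-1.9, -1.9, 2.0]
finger_gap: 0.169
```

```bash
python3 -c "
from h import *
plan(1.57,1.67,14,40.2)
look('s18',(1.4,1.5,1.57),40)
c=dict(np.load('pics/s18.npz'))
L=(cloud(c)-C)@Rc
for v in range(188,202): print(v,[(u,*L[v,u].round(0).astype(int).tolist()) for u in range(250,272) if -30<L[v,u,1]<-12 and -122<L[v,u,0]<-88 and c['color'][v,u].mean()>60][:7])
"
```

```text
t 16.62 tcp [-113.8  -20.8  105.5] pitch 1.671 F [-2.1 -1.7  2. ] gap 0.169
th 1.57 dp [0.013, -0.016, -0.015] rot [0.0, -0.01, -0.01]
188 []
189 []
190 [(265, -91, -20, 111), (266, -90, -23, 112)]
191 [(252, -121, -13, 118), (253, -119, -13, 116), (263, -96, -20, 110), (264, -95, -22, 111), (265, -91, -20, 107), (266, -90, -24, 110)]
192 [(261, -101, -20, 110), (262, -99, -20, 108), (263, -96, -20, 108), (264, -95, -22, 108), (265, -92, -22, 107), (266, -91, -24, 107), (267, -88, -25, 107)]
193 [(259, -107, -21, 110), (260, -104, -20, 108), (261, -104, -25, 112), (262, -100, -21, 107), (263, -98, -24, 108), (264, -96, -25, 108), (265, -93, -23, 104)]
194 [(254, -119, -19, 112), (256, -112, -14, 104), (257, -117, -29, 119), (258, -114, -27, 115), (259, -110, -24, 111), (260, -105, -21, 107), (261, -104, -24, 108)]
195 [(254, -121, -22, 112), (255, -121, -26, 115), (256, -119, -28, 116), (260, -107, -25, 107), (261, -103, -22, 103), (262, -101, -23, 102), (264, -90, -15, 91)]
196 [(265, -89, -16, 88), (266, -89, -21, 91)]
197 [(266, -88, -20, 87)]
198 [(266, -88, -20, 84), (267, -89, -25, 88), (268, -88, -28, 91)]
199 [(268, -89, -29, 88)]
200 []
201 []
```

Request:
move_arm:
  dp:
    - [0, 0, 0]
    - [0, 0, 0]
    - [0, 0, 0]
    - [-0.2, 0, 0]
    - [-0.5, 0, 0]
  delta_rot:
    - [0, 0, 0]
    - [0, 0, 0]
    - [0, 0, 0]
    - [0, 0, 0]
    - [0, 0, 0]
  hand: 0.6

```text
t: 17.3
eef_pos: [483.5, -271.7, 102.3]
ee_rot: [-3.129, -0.149, -0.158]
force: [0.4, -0.1, -0.7]
finger_gap: 0.595
```

Request:
move_arm:
  dp:
    - [-0.5, 0, 0]
    - [-1.0, 0, -0.1]
    - [-1.5, 0, -0.3]
    - [-1.5, 0, -0.3]
  delta_rot:
    - [0, 0, 0]
    - [0, 0, 0]
    - [0, 0, 0]
    - [0, 0, 0]

```text
t: 17.8
eef_pos: [390.9, -282.3, 111.3]
ee_rot: [-3.13, -0.141, -0.158]
force: [0.1, -1.2, -0.2]
finger_gap: 0.604
```

```bash
python3 -c "
from h import *
from scipy.optimize import least_squares
plan(1.57,1.67,14,40.2)
look('s19',(1.4,1.5,1.57),39)
c=dict(np.load('pics/s19.npz'));t=cap('top','t19')
for n,c in(('s',c),('t',t)):
    L=((cloud(c)-C)@Rc).reshape(-1,3)
    q=L[(abs(L[:,0]+127)<12)&(abs(L[:,1]+20)<14)&(L[:,2]>90)&(L[:,2]<125)]
    s=least_squares(lambda k:np.linalg.norm(q-k,axis=1)-9,q.mean(0)-[0,0,5],loss='soft_l1');print(n,len(q),'knob',s.x.round(1),'ang',np.arctan2(-62-s.x[0],s.x[2]-105))
a=t['color'][150:240,180:295,::-1];cv2.imwrite('pics/t19z.png',cv2.resize(a,(760,595),interpolation=cv2.INTER_CUBIC))
"
```

```text
t 17.80 tcp [-237.3  -21.9  111.3] pitch 1.672 F [-0.  -1.2 -0.2] gap 0.604
th 1.57 dp [2.052, -0.045, 0.29] rot [0.01, -0.01, -0.04]
s 53 knob [-124.8  -21.   106.2] ang 1.5516392650541109
t 39 knob [-125.7  -20.2  104.7] ang 1.5751078301684547
```

View pics/s19z.png

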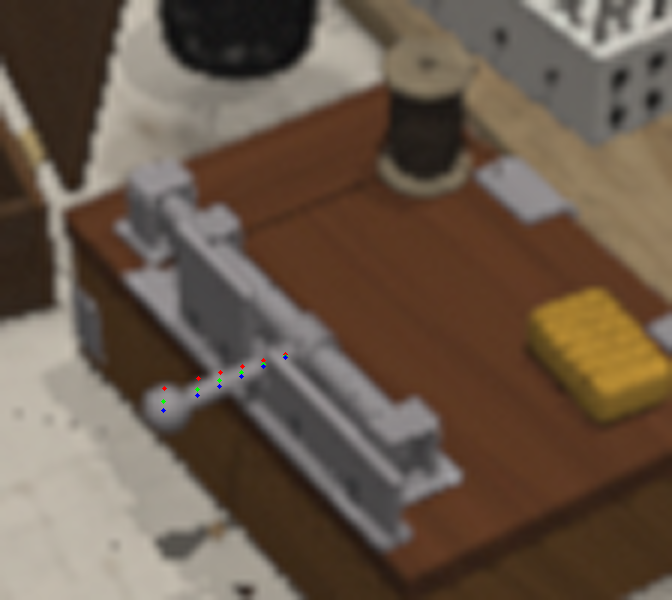

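View pics/t19z.png

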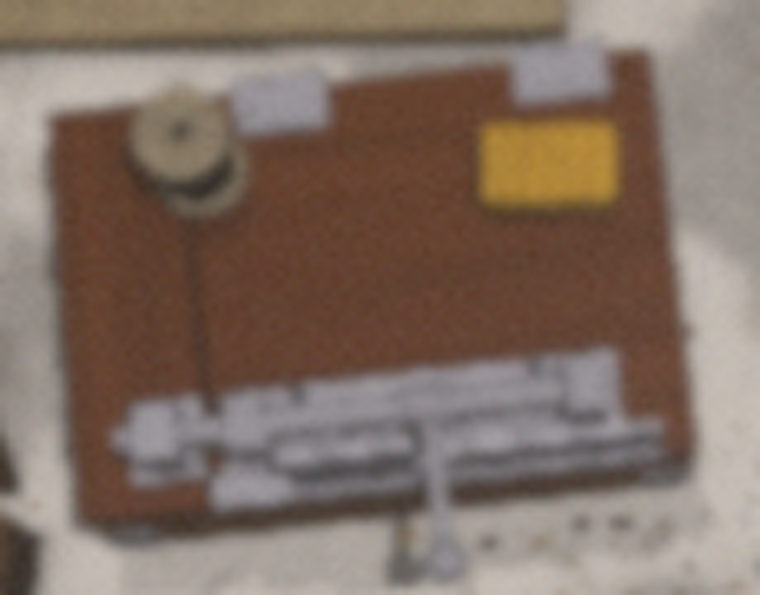

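The handle lies level in the notch: knob at about 1.55 rad (scene) and 1.575 rad (top). The bolt end has gone through the keeper, and the spool and wax haven't moved. One last check that the bench items are undisturbed, then I'll hand in.

```bash
python3 -c "
from h import *
for n,b in(('top0','t19'),('scene0','s19')):
    d=cv2.absdiff(cv2.imread(f'pics/{n}.png') ,np.load(f'pics/{b}.npz')['color'][:,:,::-1].copy()).max(-1)
    cv2.imwrite(f'pics/d_{n}.png',(d*3).clip(0,255))
t=np.load('pics/t19.npz')['color'][:,:,::-1];cv2.imwrite('pics/t19f.png',np.hstack([cv2.imread('pics/top0.png')[130:300,160:440],t[130:300,160:440]]))"
```

```text
(no output)
```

View pics/t19f.png

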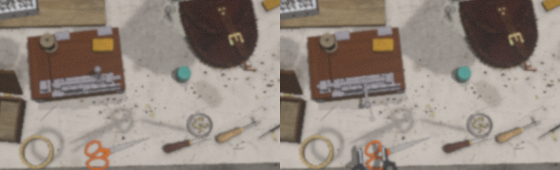

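```bash
python3 -c "
from h import *
hand_in(); print(arm.read_state()['t'])"
```

```text
the job is handed in; nothing more can be done
the job is handed in; nothing more can be done
```

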